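# Latch the equipment case and nip it in the pump clamp

## Robot

A 6-joint arm with a two-finger parallel gripper is mounted at the origin on the work surface. World frame = base frame: x ahead of the robot, y to its left, z up, the work surface at z = 0. Lengths are in m, angles in rad, forces in N, time in s.
With the tool pointing down it reaches from about 0.375 to 0.9 m from the base axis. Payload 3.1 kg.
Tool frame: the origin (TCP) lies between the finger pads; the fingertips stand 11 mm ahead of it and the grasp point (between the pads) lies 8 mm behind it; z points along the fingers, y is the direction in which the jaws open and shut (so a half turn about z gives the same grasp; the last joint's range is limited). The gripper opens to 85 mm and grips with 20 to 120 N. Pads are 22 mm wide; open, the fingers measure 114 mm over their backs; the gripper's body (76 mm by 85 mm) begins 54 mm behind the grasp point. The pads swing forward as they close: fully open they stand 13 mm farther back than shut.
Start: joints at [-1.425, 0.527, 1.433, -0, 1.181, -0.178], TCP at [0.199, -0.592, 0.242] pointing down, gripper open.
Joint ranges: [-3.08, 3.08], [-0.75, 2.2], [0.22, 2.44], [-1.43, 4.57], [0, 2.65], [-2.85, 2.85]. Speed limits (rad/s): [2.79, 2.79, 3.14, 3.14, 3.14, 3.14].

## Interface

Orientations are given as a unit quaternion [x, y, z, w].
In Python, from station import manip gives the robot as it stands.
- The arm moves only by the tool move_arm, never from a script. Its argument "deltas" is a list of rows, each a list of 5 numbers: the shift along the tool's x, y, z in units of 40 cm (1.0 is 40 cm), then the turn about the tool's z in units of 0.5 rad (1.0 is 0.5 rad), then the opening in per cent of the stroke, from 0 (shut) to 100 (fully open). In form: [[x, y, z, twist, grip], ...]. A call has exactly 8 rows; each row is the pose to reach, as a shift and turn from the pose commanded when the call began, along the tool's axes at that moment; what a row does not reach only later rows make up. A row lasts 1/12 s, in which the tool goes at most 41.7 mm and 7.16 degrees, less where a joint would pass 70% of its speed; a pose out of reach is approached as far as the arm can. A call with a number of a shift or a turn outside -1 to 1 is refused whole. A call with a gripper value outside its range is refused whole. The fingers move at their own pace and stop on an object; "force" is the grip in N (left out, the last holds). Time passes only in rows, so rows that repeat a pose let the fingers close, or fill a call up. It gives the time, the measured TCP pose, the force and the opening at its end, in the units of the state.
- manip.sense(): the state, without advancing time (a new reading comes with each control period).
- manip.snapshot(name): name is "scene" or "side" or "wrist"; returns (picture, depth): 400x640x3 uint8, red, green, blue; 400x640 float32, m along the optical axis (not along the pixel's ray), 0 where there is no reading.
- manip.get_calibration(name): a dict with "vfov" (degrees; the focal length in pixels is half the picture's height over the tangent of half this angle, whatever the lens; pixels are square), "cx", "cy" (the principal point, pixels), "D" ([k1, k2, p1, p2, k3] as OpenCV has them; the pictures are not rectified), "pose" (4x4, takes a point from camera to world coordinates). Camera axes: x right, y down, z forward; pixel columns grow to the right and rows downward; lengths in m; the calibration is good to about 2 mm. A picture is of the moment at which its call begins: read the wrist's pose just before it. get_calibration takes no time and is no camera call; for the wrist camera it gives the pose at the moment of the call.
- manip.sign_off(): hands the job in, once; it reports no verdict.
The state is a dict: "t": time; "q": joint angles; "qd": joint speeds; "tau": joint torques, N m; "tcp_pos": TCP position; "tool_rot": TCP orientation; "force": force on the tool from outside, world axes, zero at the start; "ft_torque": the same for the moment, N m; "finger_gap": opening from 0.0 (shut) to 1.0 (fully open).
Only numpy, scipy, OpenCV 4.12 (cv2) and the standard library are available. Lean on these libraries where they do the work, as an engineer would, in place of code of your own. Each camera call takes 0.05 s, during which the arm holds its last target.

## Task

First swing the hasp on the small equipment case down over its staple until it lies flat. Then pump the clamp's trigger (squeeze, let back, squeeze again), moving the jaw by the trigger alone, until the sprung nose meets the case and presses it against the fixed jaw, without ever pushing the nose nearly all the way in. Finish still holding the trigger squeezed, with the nose pressed about half-way in (7 of its 14 mm) and the case gripped, the hasp still shut and everything else on the bench left where it is.

Things in the scene. Friction and masses are not known exactly. Their poses are not given: they have to be found in the camera images.
- clamp: pump clamp like a caulking gun, fixed on a plywood board 345 x 110 x 12 mm. Origin: on the bench under its middle; +x level from fixed jaw to handle, +y level to the side, z up. In this frame (mm): fixed jaw's face x -150; grey housing x 75 to 165, 44 wide, top z 85; rod along x at z 42, its tail knob reaching x 287 minus the ram's travel; trigger pivot x 105, z 80
- anvil: fixed jaw of the clamp, dark steel plate 80 wide, 62 tall, 18 thick; origin at the lower edge of its face, the face looks along the clamp's +x
- handle_grip (a point): middle of the fixed black upright handle, 160 mm above the bench; the handle is 14 mm thick along the clamp's x (7 mm either side of this point), 26 mm wide, its top 185 mm above the bench
- trigger_grip (a point): centre of the black round crossbar (14 mm diameter, 30 mm long along the clamp's y) on top of the trigger strip, 159 mm above the bench. Released, it is 42 mm from the handle's middle on the clamp's -x side (bar and handle together 56 mm wide); fully squeezed 18 mm. Squeeze it together with the handle, or push it towards the handle (clamp +x)
- grip_bar: the whole trigger as a  crossbar on a flat steel strip 7 mm thick, 14 mm wide (origin at the trigger's pivot)
- trigger (a joint): trigger angle, rad: 0 released, 0.30 squeezed (bar 24 mm along clamp +x). A spring returns it (1.3 to 2.5 N at the bar). Squeezing drives the toothed rod (8 mm pitch) to the fixed jaw, 60 mm per rad: 18 mm a full stroke, up to 8 mm of it lost before a tooth is caught; coming back it slips over the teeth. Force at the bar: 0.75 x jaw force, plus the spring
- ram (a joint): travel of rod and jaw towards the fixed jaw, m (0 to 0.095); the nose's face, when not pressed in, is at clamp x = 20 mm minus this travel. Rod friction holds only about 2.5 N: with more than that on the nose the jaw slips back as soon as the trigger is let go
- ram_plate: the moving jaw: dark steel plate behind the nose, with rod and tail knob (must not be pushed by hand); origin on the rod's line at clamp x = 0 minus the ram's travel
- nose (a joint): how far the spring-loaded nose is pressed into the moving jaw, m: 0 free, 0.014 all the way in (crushing); 1.2 N per mm
- nose_face: black rubber front plate of the nose, 60 wide, 44 tall, 12 thick, middle 42 mm above the bench; origin on the rod's line, 20 mm behind (clamp +x of) its face
- case: aluminium equipment case 90 x 90 x 60 mm with black corners, about 0.35 kg, loose on the board between the jaws (so its foot is 12 mm and its top 72 mm above the bench), a few mm away from the fixed jaw; origin at the centre of its underside, x, y, z as the clamp's
- case_center (a point): centre of the case, 30 mm above its underside
- hasp_hinge (a point): middle of the hasp's hinge line on the case's top, 63.5 mm above the case's foot; the hinge line runs along the case's x, the staple (10 mm wide, 10 mm tall) stands 31 mm from it on the case's +y side
- hasp_tip (a point): middle of the hasp's free edge, 45.5 mm from the hinge line. The hasp is a slotted steel flap 28 mm wide (along the case's x) and 3 mm thick
- hasp (a joint): hasp angle, rad: 0 shut (flat along the case's +y, over the staple), 1.57 upright, more leans to the case's -y; it stays where it is left (stiff hinge, about 0.3 N at its free edge)
- screwdriver: screwdriver 170 mm long lying beside the clamp; bystander; origin at its underside
- plug: steel coaxial plug, 44 mm tall, 20 mm wide, standing beside the clamp; bystander; origin at its underside
- jar: small clear jar with white lid, 50 mm tall, 44 mm wide, standing beside the clamp; bystander; origin at its underside
- headset: yellow and black headphones lying on the bench, about 190 x 180 mm, 36 mm tall; bystander; origin at its underside
- meter: black multimeter 150 x 75 x 35 mm; bystander; origin at its underside
- mug: white mug 80 mm wide, 90 mm tall; bystander; origin at its underside
- handmic: black hand microphone 85 x 55 x 30 mm; bystander; origin at its underside
Things that resemble listed ones, but are neither listed nor needed, are in the scene too. Leave any purple or red look-alike of the case alone.

How it is judged:
On the way, in this order (a step that is already met when the one before it is completed fails the run):
1. the hasp is swung down over the staple (value of joint hasp below 0.12 rad), for 0.2 s.
2. with the hasp shut, the nose has been pumped up to the case (contact force between nose_face and case above 0.5 N and value of joint hasp below 0.15 rad), for 0.1 s.
At the end, for the whole second after the job is handed in: the fingers still press the trigger (over 1 N); the nose is pressed in 4.5 to 10.5 mm and bears on the case with over 4 N; the case, upright and still, bears on the fixed jaw with over 1 N; the hasp is shut (under 0.15 rad) (value of joint hasp below 0.15 rad and value of joint nose between 0.0045 and 0.0105 m and contact force between nose_face and case above 4 N and contact force between case and anvil above 1 N and contact force between the fingers and grip_bar above 1 N and angle between case's own z axis and vertical below 0.08 rad and linear speed of case below 0.02 m/s); the arm keeps its last pose, push and grip.
It fails at once if the nose is driven nearly all the way in (over 12.5 mm), crushing the case (value of joint nose above 0.0125 m).
It fails at once if the moving jaw, rod or nose is pushed by the robot itself (over 2 N) (contact force between any of the fingers, the arm and ram_plate above 2 N).
It fails at once if a bystander is moved by over 25 mm (distance of any of screwdriver, plug, jar, headset, meter, mug, handmic from where it was at the start of the episode above 0.025 m).
It also fails if it takes over 72 s, if anything falls off the work surface, if the arm or the gripper's body presses on something with over 40 N, if the wrist force passes 120 N, or if a joint passes its speed limit or range.

## Working session

There is one attempt and no reset: what is moved stays moved. The work goes in short steps, Python scripts to look and compute and a tool call to move; the robot and the scene stay as the last step left them, time stands still between calls to the robot, and variables do not carry over. Pictures are saved under pics/ and viewed, and the job is handed in when it is done.

Besides the shell and the picture viewer there is one more tool, called after "Request:" by a JSON object that holds its "fn" and its "kwargs". move_arm: Moves the arm, as the interface text tells. Its arguments: {"type":"object","properties":{"deltas":{"type":"array","items":{"type":"array","items":{"type":"number"}}},"force":{"type":"number"}},"required":["deltas"]}

```bash
ls; mkdir -p pics; cat > h.py <<'E'
import numpy as np, cv2
from station import manip
def snap(n,f):
    c=manip.get_calibration(n); p,d=manip.snapshot(n)
    cv2.imwrite('pics/'+f+'.png',p[:,:,::-1]); np.savez('pics/'+f+'.npz',p=p,d=d,**{k:np.array(v) for k,v in c.items()})
    return p,d,c
def load(f):
    z=np.load('pics/'+f+'.npz'); return z['p'],z['d'],{k:z[k] for k in('vfov','cx','cy','D','pose')}
def K(c,h=400):
    f=h/2/np.tan(np.radians(float(c['vfov']))/2); return np.array([[f,0,float(c['cx'])],[0,f,float(c['cy'])],[0,0,1]])
def rays(c,uv):
    n=cv2.undistortPoints(np.array(uv,float).reshape(-1,1,2),K(c),np.array(c['D'],float)).reshape(-1,2)
    r=np.c_[n,np.ones(len(n))]; P=np.array(c['pose']); return P[:3,3],r@P[:3,:3].T,r
def onz(c,uv,z):
    o,r,_=rays(c,uv); return o+r*((z-o[2])/r[:,2])[:,None]
def bydepth(c,uv,d):
    o,r,_=rays(c,uv); dd=np.array([d[int(v),int(u)] for u,v in np.array(uv).reshape(-1,2)]); return o+r*dd[:,None]
def proj(c,X):
    P=np.array(c['pose']); Xc=(np.array(X,float).reshape(-1,3)-P[:3,3])@P[:3,:3]
    return cv2.projectPoints(Xc.reshape(-1,1,3),np.zeros(3),np.zeros(3),K(c),np.array(c['D'],float))[0].reshape(-1,2)
E
python3 - <<'E'
from h import *
for n in('scene','side','wrist'):
    p,d,c=snap(n,n+'0'); print(n,c['vfov'],c['D'],np.round(c['pose'],3).tolist(),(d==0).mean())
print(manip.sense())
E
```

```text
pics
scene 44.54564097206238 [-0.06937481  0.          0.          0.          0.        ] [[-0.023, 0.615, -0.788, 1.522], [1.0, 0.025, -0.009, 0.045], [0.014, -0.788, -0.615, 0.925], [0.0, 0.0, 0.0, 1.0]] 0.00415625
side 44.70941642273124 [-0.08938446  0.          0.          0.          0.        ] [[-0.848, -0.261, 0.461, -0.205], [-0.529, 0.445, -0.723, 1.142], [-0.016, -0.857, -0.515, 0.896], [0.0, 0.0, 0.0, 1.0]] 0.00404296875
wrist 66.30757319565005 [-0.05257425  0.          0.          0.          0.        ] [[0.318, -0.907, -0.276, 0.268], [-0.948, -0.305, -0.091, -0.568], [-0.002, 0.291, -0.957, 0.373], [0.0, 0.0, 0.0, 1.0]] 0.0040703125
{'t': 0.15, 'q': array([-1.42550436e+00,  5.28288618e-01,  1.43363469e+00, -1.75129616e-05,
        1.18140627e+00, -1.78508706e-01]), 'qd': array([ 4.02092297e-04, -2.30133231e-03, -3.42894849e-03, -8.15028036e-05,
       -1.51803724e-04, -9.16606565e-04]), 'tau': array([ 5.29621957e-04, -4.42745912e+01, -1.78274989e+01, -2.35380076e-04,
        5.62089379e-03,  5.56323321e-08]), 'tcp_pos': array([ 0.19879533, -0.59196439,  0.24152779]), 'tool_rot': array([ 9.86921834e-01,  1.61197208e-01,  6.32607606e-06, -8.68475012e-04]), 'force': array([-0.31186336, -0.18599313, -0.60210773]), 'ft_torque': array([-0.00777097,  0.00181232,  0.02867566]), 'finger_gap': 0.9976704593658611}
```

View pics/scene0.png

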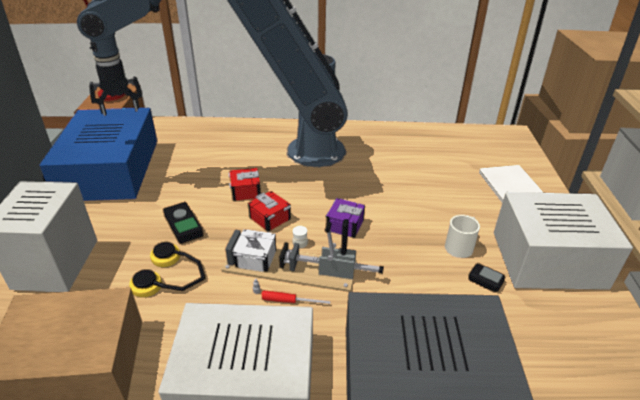

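View pics/side0.png

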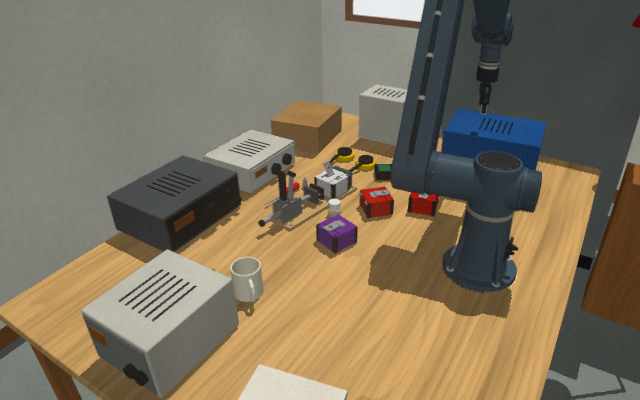

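View pics/wrist0.png

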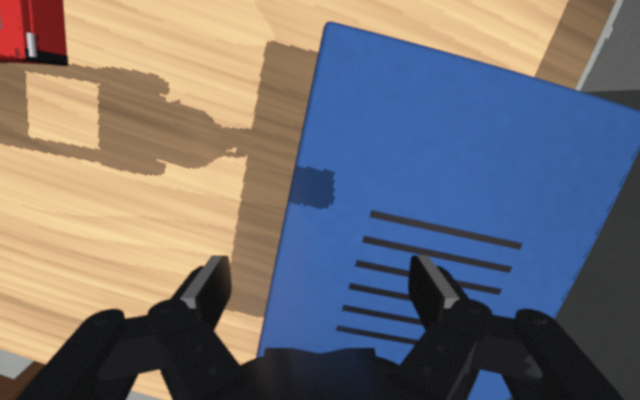

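The scene shows these candidates for the case: the silver one at (253,250) between the clamp's jaws, red ones at (246,183) and (268,209), and a purple one at (345,217). I choose the silver one and will crop in to check it.

```bash
python3 - <<'E'
from h import *
p,d,c=load('scene0'); cv2.imwrite('pics/c1.png',cv2.resize(p[185:315,215:400,::-1],None,fx=4.3,fy=4.3,interpolation=cv2.INTER_CUBIC))
p,d,c2=load('side0'); cv2.imwrite('pics/c2.png',cv2.resize(p[140:240,250:380,::-1],None,fx=6,fy=6,interpolation=cv2.INTER_CUBIC))
E
```

```text
(no output)
```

View pics/c1.png

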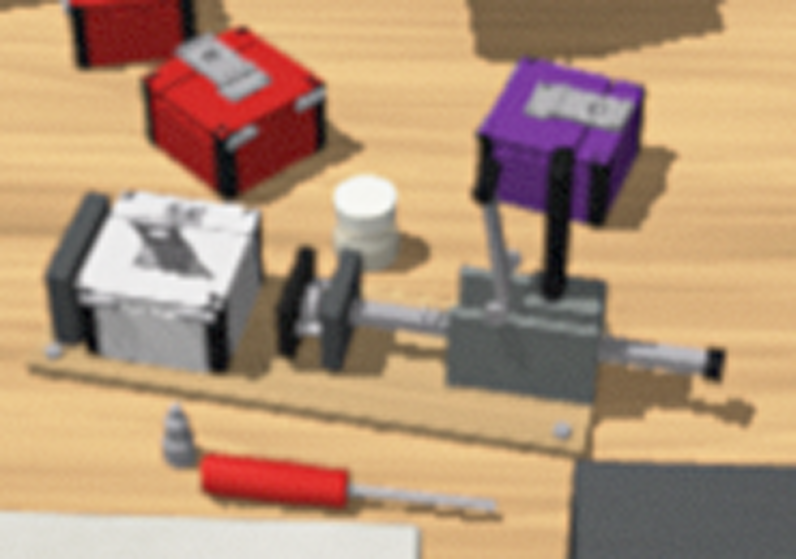

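View pics/c2.png

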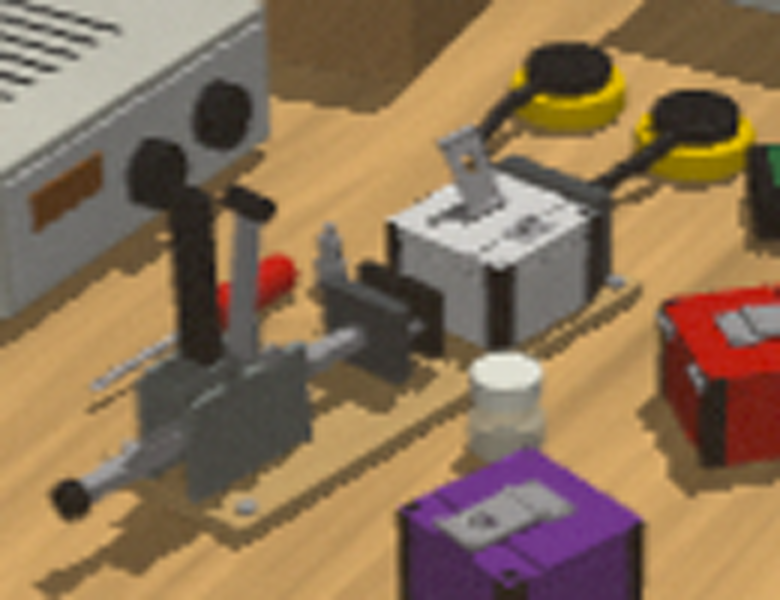

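The crop shows the silver case sitting between the anvil and the nose. Its hasp stands up and leans away from the robot, and the staple is on the robot's side. Next I measure.

```bash
python3 - <<'E'
from h import *
def sc(u,v): return (215+u/4.3,185+v/4.3)
def sd(u,v): return (250+u/6,140+v/6)
p,d,c=load('scene0'); p2,d2,c2=load('side0')
R=lambda a:np.round(a,4).tolist()
# board edge corners z=.012
print('board near L,R',R(onz(c,[sc(32,364),sc(588,450)],.012)))
print('knob',R(onz(c,[sc(715,362)],.042)),R(onz(c2,[sd(72,497)],.042)))
print('handle top',R(onz(c,[sc(561,152)],.185)),R(onz(c2,[sd(190,192)],.185)))
print('bar',R(onz(c,[sc(487,170)],.159)),R(onz(c2,[sd(248,205)],.159)))
print('case top corners FL FR NR NL',R(onz(c,[sc(125,195),sc(258,212),sc(222,308),sc(82,295)],.072)))
print('jaw top edge',R(onz(c,[sc(95,195),sc(60,270)],.062+.0)))
print('hasp tip', R(bydepth(c,[sc(150,228)],d)),R(bydepth(c2,[sd(460,140)],d2)))
# triangulate tip
def tri(a,b):
    o1,r1,_=rays(c,[a]);o2,r2,_=rays(c2,[b]);A=np.array([r1[0],-r2[0]]).T;s=np.linalg.lstsq(A,o2-o1,rcond=None)[0]
    x=o1+s[0]*r1[0];y=o2+s[1]*r2[0];return R((x+y)/2),R(np.linalg.norm(x-y))
print('tip tri',tri(sc(150,228),sd(460,135)),'bar',tri(sc(487,170),sd(248,205)),'handle',tri(sc(561,152),sd(190,192)))
print('others',R(onz(c,[sc(365,190)],.05)),R(onz(c,[sc(180,460),sc(205,475),sc(490,505)],.01)))
print('purple',R(onz(c,[sc(565,105)],.06)))
E
```

```text
board near L,R [[0.6237, -0.2248, 0.012], [0.6812, 0.1118, 0.012]]
knob [[0.6363, 0.1864, 0.042]] [[0.6367, 0.1837, 0.042]]
handle top [[0.6185, 0.0893, 0.185]] [[0.617, 0.0917, 0.185]]
bar [[0.6045, 0.0485, 0.159]] [[0.6117, 0.0496, 0.159]]
case top corners FL FR NR NL [[0.5337, -0.1761, 0.072], [0.5464, -0.0918, 0.072], [0.6325, -0.1043, 0.072], [0.6248, -0.188, 0.072]]
jaw top edge [[0.5229, -0.1976, 0.062], [0.593, -0.2077, 0.062]]
hasp tip [[0.5918, -0.1504, 0.0969]] [[0.6011, -0.146, 0.1132]]
tip tri ([0.6053, -0.1491, 0.1117], 0.0056) bar ([0.6095, 0.0499, 0.1613], 0.004) handle ([0.618, 0.0897, 0.1842], 0.001)
others [[0.4971, -0.0289, 0.05]] [[0.6959, -0.1253, 0.01], [0.7069, -0.1095, 0.01], [0.7234, 0.0551, 0.01]]
purple [[0.4161, 0.1002, 0.06]]
```

Request:
{"fn": "move_arm", "kwargs": {"deltas": [[0.08,-0.05,-0.1,0,0],[0.17,-0.11,-0.15,0,0],[0.26,-0.17,-0.15,0,0],[0.35,-0.23,-0.15,0,0],[0.44,-0.29,-0.15,0,0],[0.53,-0.35,-0.15,0,0],[0.62,-0.41,-0.15,0,0],[0.7,-0.47,-0.15,0,0]], "force": 30}}

```text
t: 0.82
tcp_pos: [0.3919, -0.3421, 0.3022]
tool_rot: [0.987, 0.161, 0.0, -0.0]
force: [0.6, 0.4, -0.1]
finger_gap: -0.001
```

Request:
{"fn": "move_arm", "kwargs": {"deltas": [[0.08,-0.06,0,0.1,0],[0.17,-0.12,0,0.3,0],[0.26,-0.18,0,0.5,0],[0.35,-0.24,0,0.7,0],[0.44,-0.3,0,0.9,0],[0.53,-0.36,0,0.98,0],[0.62,-0.42,0,0.98,0],[0.67,-0.47,0,0.98,0]]}}

```text
t: 1.48
tcp_pos: [0.587, -0.0784, 0.302]
tool_rot: [0.997, -0.083, 0.0, 0.0]
force: [0.6, -1.1, -0.3]
finger_gap: 0.003
```

```bash
python3 - <<'E'
from h import *
s=manip.sense(); print(s)
p,d,c=snap('wrist','w1'); print(np.round(c['pose'],3).tolist())
E
```

```text
{'t': 1.4833, 'q': array([-3.21440186e-01,  4.20482337e-01,  1.44586847e+00,  1.57212914e-04,
        1.27447391e+00,  1.41521688e+00]), 'qd': array([ 0.768551  ,  0.22265455, -0.37127123, -0.00817943,  0.16067198,
        0.76017287]), 'tau': array([ -1.82223693, -42.03153491, -17.74350286,   0.10040703,
         0.04866752,  -0.45393099]), 'tcp_pos': array([ 0.58701083, -0.07843041,  0.30203737]), 'tool_rot': array([ 9.96561272e-01, -8.28581816e-02,  3.90862738e-04,  1.76536431e-05]), 'force': array([ 0.61978447, -1.07634254, -0.25695494]), 'ft_torque': array([-0.00158809,  0.00301444, -0.03296945]), 'finger_gap': 0.003186516061295557}
[[-0.165, -0.944, -0.286, 0.659], [-0.986, 0.158, 0.049, -0.091], [-0.001, 0.291, -0.957, 0.434], [0.0, 0.0, 0.0, 1.0]]
```

View pics/w1.png

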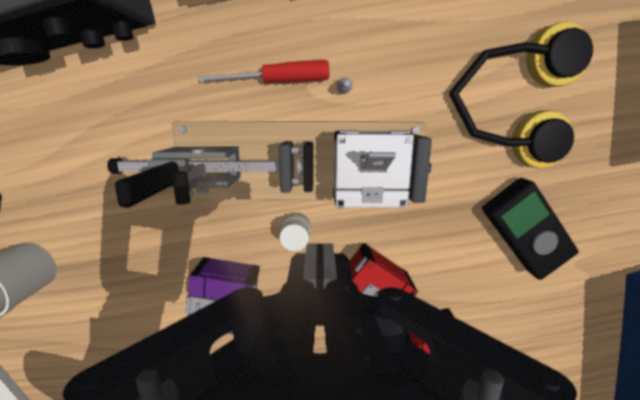

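The wrist view shows the case at (375,168), the staple side toward the robot at (372,195), the hasp at (377,160), and the trigger and handle near (180,180) and (145,185). The arm was still moving when I took it, so I'll retake it.

```bash
python3 - <<'E'
from h import *
p,d,c=snap('wrist','w2');p,d,c=snap('wrist','w3');s=manip.sense(); print(s['tcp_pos'],s['qd'][0],s['force'],s['tool_rot'])
cv2.imwrite('pics/c3.png',cv2.resize(p[110:220,300:450,::-1],None,fx=5.3,fy=5.3,interpolation=cv2.INTER_CUBIC))
cv2.imwrite('pics/c4.png',cv2.resize(p[110:220,100:250,::-1],None,fx=5.3,fy=5.3,interpolation=cv2.INTER_CUBIC))
E
```

```text
[ 0.58598888 -0.07761587  0.30169696] -0.06483552072782026 [-0.10885599  0.01488995 -0.34563141] [ 9.96754774e-01 -8.04966820e-02 -4.29712834e-04 -1.38450934e-04]
```

View pics/c3.png

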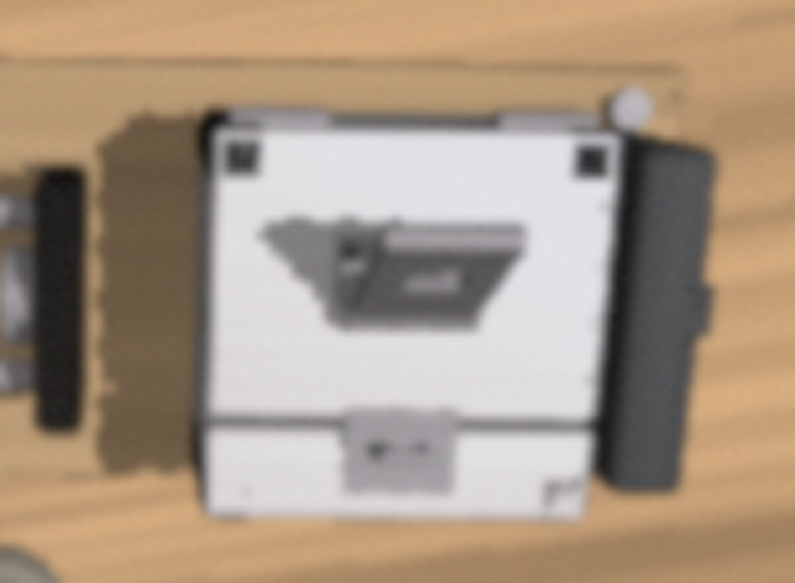

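View pics/c4.png

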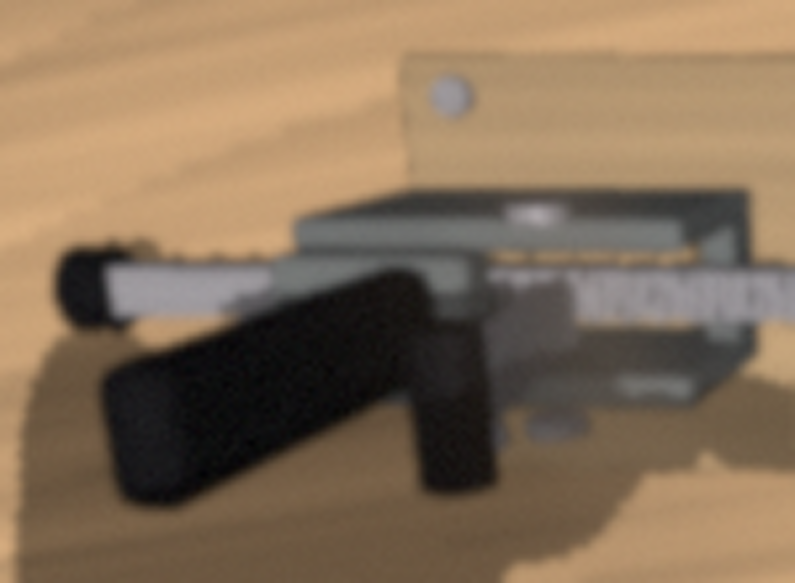

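```bash
python3 - <<'E'
from h import *
p,d,c=load('w3'); a=lambda u,v:(300+u/5.3,110+v/5.3); b=lambda u,v:(100+u/5.3,110+v/5.3)
ex=np.array([.168,.986]);ex/=np.linalg.norm(ex)
cor=onz(c,[a(212,128),a(618,135),a(585,516),a(208,516)],.072)[:,:2]; print('case',cor.round(4).tolist(),cor.mean(0))
e=cor[0]-cor[1]+cor[3]-cor[2]; print('case x angle',np.degrees(np.arctan2(e[1],e[0])),np.linalg.norm(e)/2)
bl=onz(c,[b(405,55),a(670,68)],.012)[:,:2]; e2=bl[0]-bl[1]; print('board',bl,np.degrees(np.arctan2(e2[1],e2[0])),np.linalg.norm(e2))
for n,uv,z in [('bar',b(452,405),.164),('handle',b(145,437),.185),('hinge',a(405,325),.0755),('tip',a(455,232),.108),('stapleplate',a(400,450),.074),('noseface',a(80,250),.064),('nosetop2',a(80,180),.064),('jawtop',a(625,140),.074),('jawtop2',a(600,480),.074),('knob',b(85,288),.05)]:
    q=onz(c,[uv],z)[0]; print(n,q.round(4), 'bydepth',bydepth(c,[uv],d)[0].round(4))
E
```

```text
case [[0.6289, -0.1054], [0.6136, -0.1935], [0.5267, -0.1795], [0.5408, -0.0919]] [ 0.57752111 -0.14258344]
case x angle 80.51912318170218 0.08906314696665887
board [[ 0.67808269  0.10698396]
 [ 0.6207415  -0.22556297]] 80.2166710912748 0.3374544018439601
bar [0.6133 0.0456 0.164 ] bydepth [0.6135 0.045  0.1654]
handle [0.62   0.0874 0.185 ] bydepth [0.62   0.0872 0.1852]
hinge [ 0.5795 -0.1419  0.0755] bydepth [ 0.5803 -0.1413  0.0793]
tip [ 0.6041 -0.1489  0.108 ] bydepth [ 0.6057 -0.1472  0.1172]
stapleplate [ 0.5503 -0.1378  0.074 ] bydepth [ 0.5499 -0.138   0.0729]
noseface [ 0.6059 -0.0722  0.064 ] bydepth [ 0.6057 -0.0721  0.0624]
nosetop2 [ 0.6215 -0.0748  0.064 ] bydepth [ 0.6195 -0.0741  0.0445]
jawtop [ 0.6126 -0.1943  0.074 ] bydepth [ 0.6096 -0.2011  0.0513]
jawtop2 [ 0.5357 -0.1831  0.074 ] bydepth [ 0.5343 -0.1842  0.0699]
knob [0.637  0.1846 0.05  ] bydepth [0.6372 0.1823 0.0533]
```

Request:
{"fn": "move_arm", "kwargs": {"deltas": [[0.05,0.05,0.05,0.015,0],[0.1,0.1,0.12,0.015,0],[0.156,0.161,0.18,0.015,0],[0.156,0.161,0.24,0.015,0],[0.156,0.161,0.3,0.015,0],[0.156,0.161,0.36,0.015,0],[0.156,0.161,0.36,0.015,0],[0.156,0.161,0.36,0.015,0]]}}

```text
t: 2.3
tcp_pos: [0.6345, -0.155, 0.1569]
tool_rot: [0.996, -0.088, -0.002, -0.001]
force: [0.3, 0.3, 0.2]
finger_gap: -0.003
```

```bash
python3 - <<'E'
from h import *
p,d,c=snap('wrist','w4');s=manip.sense(); print(s['tcp_pos'],s['force'],s['tool_rot'])
p,d,c=snap('scene','s4')
cv2.imwrite('pics/c5.png',cv2.resize(p[185:315,215:400,::-1],None,fx=4.3,fy=4.3,interpolation=cv2.INTER_CUBIC))
E
```

```text
[ 0.63595808 -0.15524571  0.15872734] [0.82849638 0.35560344 0.86358175] [ 9.96178626e-01 -8.73391732e-02 -6.68053604e-05  9.40550305e-05]
```

View pics/w4.png

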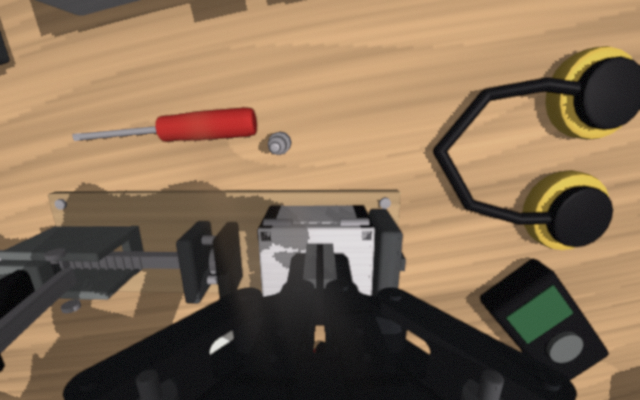

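View pics/c5.png

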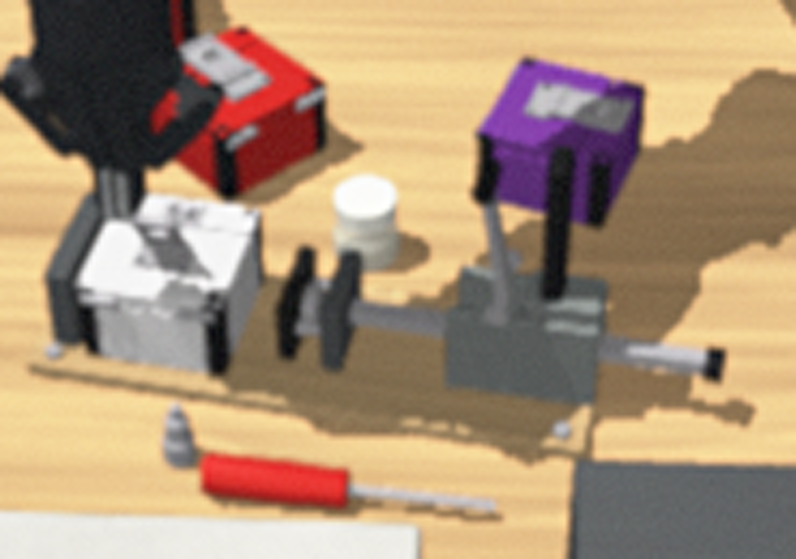

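Request:
{"fn": "move_arm", "kwargs": {"deltas": [[0,-0.01,0.06,-0.01,0],[0,-0.01,0.12,-0.01,0],[0,-0.01,0.12,-0.01,0],[-0.03,-0.01,0.12,-0.01,0],[-0.06,-0.01,0.12,-0.01,0],[-0.09,-0.01,0.12,-0.01,0],[-0.12,-0.01,0.12,-0.01,0],[-0.14,-0.01,0.12,-0.01,0]]}}

```text
t: 3.07
tcp_pos: [0.5824, -0.1411, 0.113]
tool_rot: [0.996, -0.084, 0.002, 0.001]
force: [1.1, -0.7, -0.6]
finger_gap: -0.001
```

```bash
python3 - <<'E'
from h import *
p,d,c=snap('side','s5')
s=manip.sense(); print(s['tcp_pos'],s['force'],s['tool_rot'])
cv2.imwrite('pics/c6.png',cv2.resize(p[130:230,280:410,::-1],None,fx=6,fy=6,interpolation=cv2.INTER_CUBIC))
E
```

```text
[ 0.58054468 -0.14041951  0.11251004] [-1.01017196  0.68382974  0.07391664] [ 9.96445475e-01 -8.42388273e-02  3.92235645e-04  2.83849442e-04]
```

View pics/c6.png

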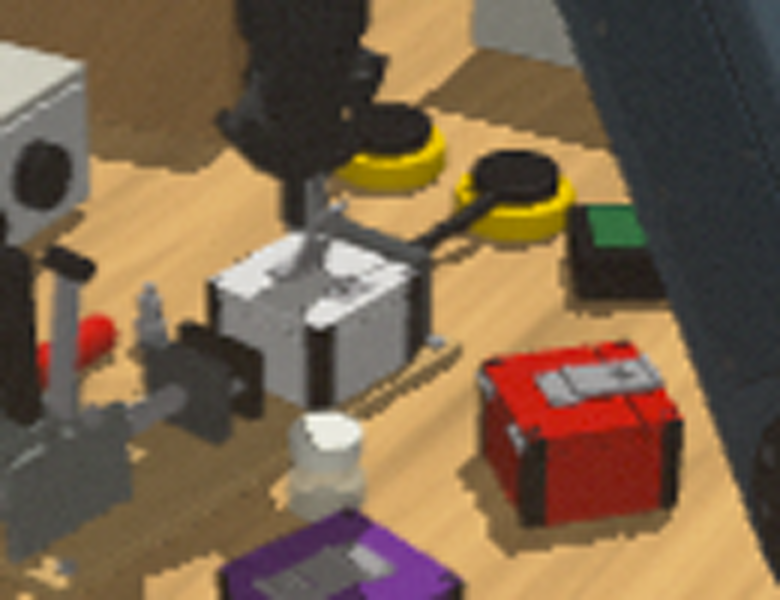

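Request:
{"fn": "move_arm", "kwargs": {"deltas": [[-0.03,0,0,0,0],[-0.06,0,0,0,0],[-0.06,0,0,0,0],[-0.06,0,-0.04,0,0],[-0.09,0,-0.04,0,0],[-0.123,0,-0.04,0,0],[-0.123,0,-0.04,0,0],[-0.123,0,-0.04,0,0]]}}

```text
t: 3.78
tcp_pos: [0.5341, -0.1326, 0.127]
tool_rot: [0.996, -0.084, 0.001, 0.0]
force: [-0.1, -0.0, -1.3]
finger_gap: 0.001
```

```bash
python3 - <<'E'
from h import *
p,d,c=snap('side','s6')
s=manip.sense(); print(s['tcp_pos'],s['force'],s['tool_rot'])
cv2.imwrite('pics/c7.png',cv2.resize(p[130:230,280:410,::-1],None,fx=6,fy=6,interpolation=cv2.INTER_CUBIC))
E
```

```text
[ 0.53468607 -0.13284817  0.12693358] [-0.13486216 -0.82984062 -0.3073404 ] [ 9.96438302e-01 -8.43156917e-02  1.19020461e-03  3.97615134e-04]
```

View pics/c7.png

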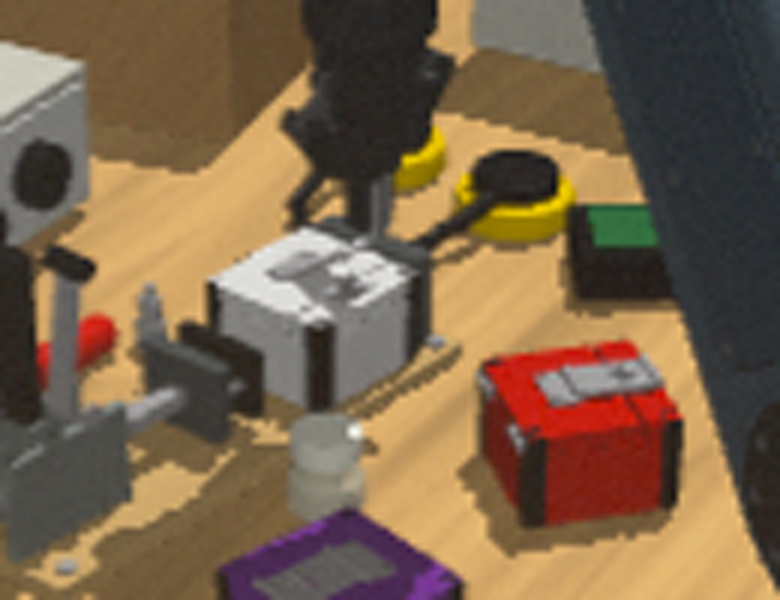

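Request:
{"fn": "move_arm", "kwargs": {"deltas": [[-0.006,0,0,0,0],[-0.006,0,0.03,0,0],[-0.006,0,0.05,0,0],[-0.006,0,0.07,0,0],[-0.006,0,0.08,0,0],[-0.006,0,0.09,0,0],[-0.006,0,0.096,0,0],[-0.006,0,0.098,0,0]]}}

```text
t: 4.5
tcp_pos: [0.5308, -0.1318, 0.0866]
tool_rot: [0.996, -0.084, -0.0, -0.0]
force: [0.3, 0.2, 0.5]
finger_gap: 0.001
```

```bash
python3 - <<'E'
from h import *
p,d,c=snap('side','s7')
s=manip.sense(); print(s['tcp_pos'],s['force'],s['tool_rot'])
cv2.imwrite('pics/c8.png',cv2.resize(p[130:230,280:410,::-1],None,fx=6,fy=6,interpolation=cv2.INTER_CUBIC))
E
```

```text
[ 0.53084231 -0.13187553  0.0867881 ] [-0.56116378 -0.29044221  0.50178454] [ 9.96444700e-01 -8.42491668e-02 -1.81153986e-04 -6.63636508e-05]
```

View pics/c8.png

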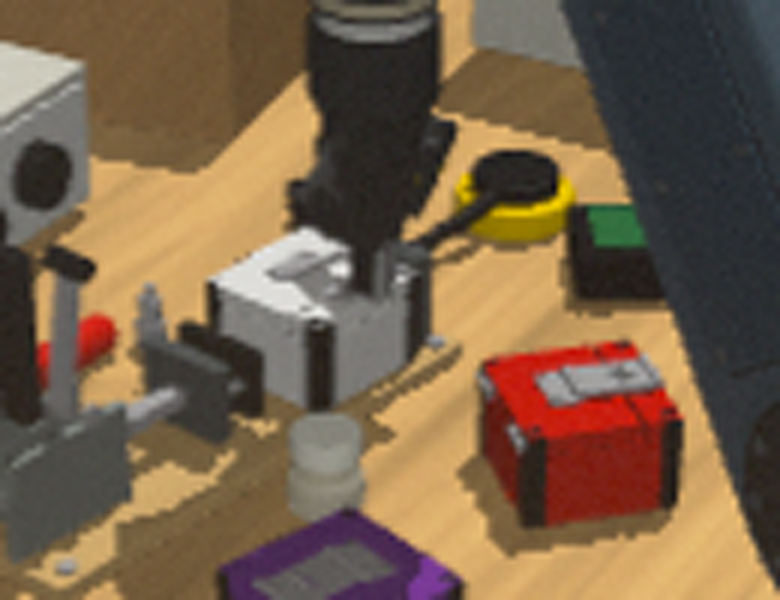

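Request:
{"fn": "move_arm", "kwargs": {"deltas": [[0,0,0.003,0,0],[0,0,0.005,0,0],[0,0,0.007,0,0],[0,0,0.007,0,0],[0,0,0.007,0,0],[0,0,-0.02,0,0],[0,0,-0.1,0,0],[0,0,-0.2,0,0]]}}

```text
t: 5.22
tcp_pos: [0.5289, -0.1311, 0.1663]
tool_rot: [0.996, -0.084, -0.003, -0.001]
force: [1.2, -0.4, -0.7]
finger_gap: -0.002
```

```bash
python3 - <<'E'
from h import *
p,d,c=snap('wrist','w8');
s=manip.sense(); print(s['tcp_pos'],s['force'],s['tool_rot'])
p,d,c=snap('side','s8')
cv2.imwrite('pics/c9.png',cv2.resize(p[150:230,300:390,::-1],None,fx=7,fy=7,interpolation=cv2.INTER_CUBIC))
E
```

```text
[ 0.53430117 -0.13324837  0.17529779] [ 0.55812005 -0.7884387   4.70847869] [ 0.99644765 -0.08402932  0.00521992  0.00197404]
```

View pics/c9.png

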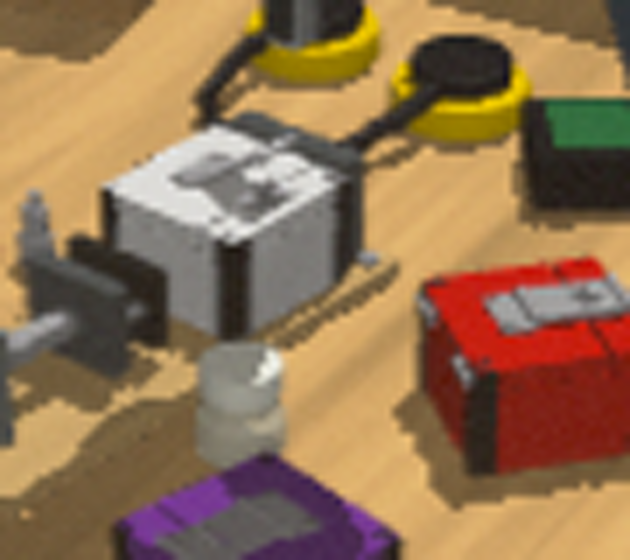

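View pics/w8.png

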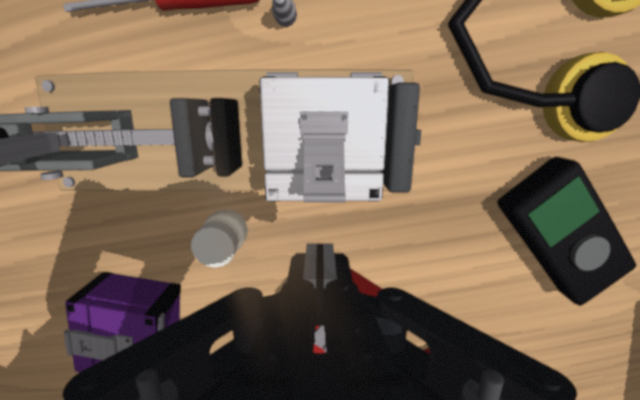

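The wrist view shows the flap extending from the hinge at (324,115) to its tip at (323,200), with the staple visible through its slot at (324,172). I'll use depth to check that it's flat.

```bash
python3 - <<'E'
from h import *
p,d,c=snap('wrist','w9')
s=manip.sense(); print(s['tcp_pos'],s['force'],s['tool_rot'],s['t'])
cv2.imwrite('pics/c10.png',cv2.resize(p[60:220,230:430,::-1],None,fx=3.7,fy=3.7,interpolation=cv2.INTER_CUBIC))
H=np.array([.580,-.1415]);ey=np.array([-.9857,.1685])
for u in (312,315,318,330,335):
  vs=list(range(110,215,6)); X=bydepth(c,[(u,v) for v in vs],d)
  print(u,[(round(float((x[:2]-H)@ey*1000)),round(float(x[2]*1000),1)) for x in X])
E
```

```text
[ 0.53325251 -0.13294515  0.17109507] [ 0.69166329 -0.19183836 -0.16860611] [ 0.99644049 -0.08418361  0.00412174  0.00157739] 5.3667
312 [(-28, 73.5), (-24, 71.6), (-20, 72.0), (-16, 75.3), (-11, 72.4), (-7, 73.0), (-3, 78.0), (1, 79.1), (6, 82.0), (9, 85.2), (13, 87.5), (17, 90.1), (21, 92.5), (25, 94.8), (28, 98.4), (32, 99.8), (36, 103.5), (74, -0.0)]
315 [(-28, 71.7), (-24, 71.9), (-20, 73.0), (-26, 306.1), (-11, 74.8), (-7, 74.1), (-3, 77.7), (1, 79.7), (6, 82.1), (10, 84.7), (13, 88.2), (21, 72.9), (25, 73.7), (28, 82.0), (29, 97.2), (33, 99.1), (36, 103.8), (73, 1.8)]
318 [(-28, 73.2), (-24, 72.2), (-20, 71.7), (-16, 74.0), (-11, 73.0), (-7, 73.2), (-3, 77.9), (2, 78.8), (6, 81.8), (10, 84.4), (13, 87.9), (21, 72.9), (25, 73.2), (29, 80.3), (29, 97.7), (32, 100.1), (36, 103.7), (74, 0.3)]
330 [(-28, 72.2), (-24, 71.9), (-20, 72.8), (-16, 74.8), (-11, 73.5), (-7, 75.2), (-3, 78.7), (1, 79.9), (5, 82.9), (9, 85.6), (14, 86.4), (17, 90.2), (21, 93.2), (25, 94.9), (28, 98.4), (33, 99.2), (35, 104.9), (74, 0.1)]
335 [(-29, 72.1), (-24, 71.2), (-20, 73.8), (-16, 75.5), (-11, 74.4), (-7, 73.5), (-3, 77.9), (1, 80.1), (5, 82.3), (9, 85.1), (13, 87.6), (17, 89.6), (21, 93.7), (25, 95.3), (29, 97.7), (33, 99.3), (35, 104.4), (74, 0.2)]
```

View pics/c10.png

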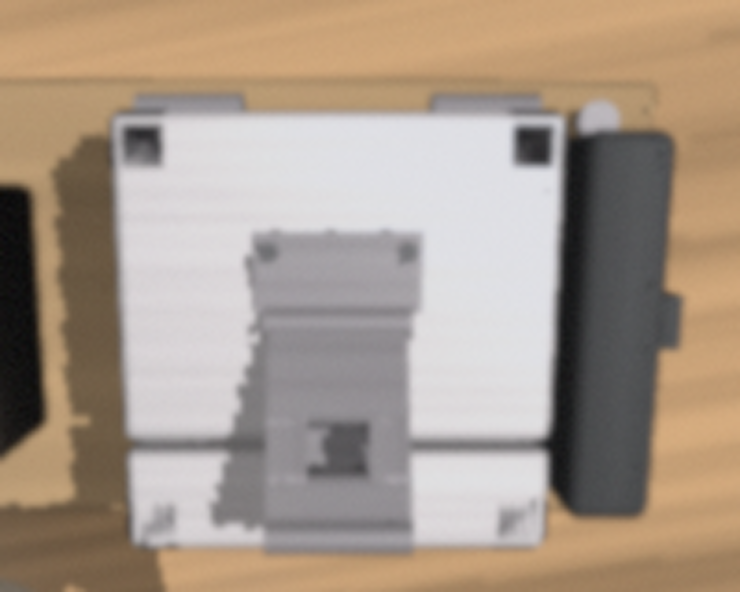

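Depth puts the flap about 33° up, with its tip at 37 mm / z 104, so the fingers came down just beyond the tip. I'll press again, closer in.

Request:
{"fn": "move_arm", "kwargs": {"deltas": [[0.025,0,0,0,0],[0.025,0,0,0,0],[0.025,0,0.06,0,0],[0.025,0,0.1,0,0],[0.025,0,0.13,0,0],[0.025,0,0.15,0,0],[0.025,0,0.16,0,0],[0.025,0,0.16,0,0]]}}

```text
t: 6.03
tcp_pos: [0.54, -0.1332, 0.1015]
tool_rot: [0.996, -0.084, -0.001, -0.001]
force: [-0.2, -0.0, 0.4]
finger_gap: 0.0
```

```bash
python3 - <<'E'
from h import *
p,d,c=snap('side','s10')
s=manip.sense(); print(s['tcp_pos'],s['force'],s['tool_rot'],s['t'])
cv2.imwrite('pics/c11.png',cv2.resize(p[150:230,300:390,::-1],None,fx=7,fy=7,interpolation=cv2.INTER_CUBIC))
E
```

```text
[ 0.54061173 -0.13348816  0.10240035] [-0.16350224  1.03692995 -0.30200237] [ 9.96443875e-01 -8.42566857e-02 -6.01790811e-04 -2.29006179e-04] 6.0833
```

View pics/c11.png

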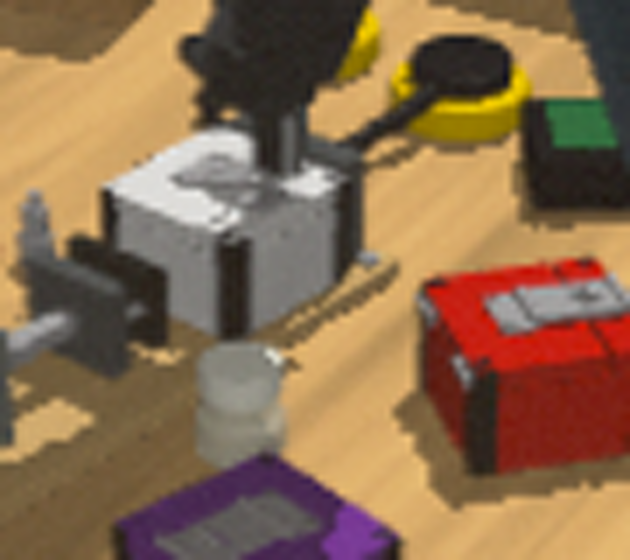

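Request:
{"fn": "move_arm", "kwargs": {"deltas": [[0,0,0.008,0,0],[0,0,-0.004,0,0],[-0.01,0,-0.004,0,0],[-0.015,0,0.0,0,0],[-0.015,0,0.015,0,0],[-0.015,0,0.03,0,0],[-0.015,0,0.038,0,0],[-0.015,0,0.04,0,0]]}}

```text
t: 6.75
tcp_pos: [0.5345, -0.1325, 0.0874]
tool_rot: [0.996, -0.084, -0.001, -0.0]
force: [-3.2, 1.8, 12.1]
finger_gap: 0.002
```

```bash
python3 - <<'E'
from h import *
s=manip.sense(); print(s['tcp_pos'],s['force'],s['tool_rot'],s['t'])
E
```

```text
[ 0.53449486 -0.13245734  0.08737468] [-3.17980138  1.84175271 12.08841687] [ 9.96450066e-01 -8.41840477e-02 -5.41199999e-04 -1.41515113e-04] 6.75
```

Upward force of 12 N with the tips at z ≈ 0.0764, which is the flat flap's height. I'll back off straight up and look.

Request:
{"fn": "move_arm", "kwargs": {"deltas": [[0,0,0,0,0],[0,0,0,0,0],[0,0,-0.01,0,0],[0,0,-0.05,0,0],[0,0,-0.12,0,0],[0,0,-0.2,0,0],[0,0,-0.25,0,0],[0,0,-0.25,0,0]]}}

```text
t: 7.42
tcp_pos: [0.5376, -0.1337, 0.1912]
tool_rot: [0.996, -0.084, 0.004, 0.002]
force: [0.7, 0.2, 0.4]
finger_gap: -0.003
```

```bash
python3 - <<'E'
from h import *
snap('side','sx');p,d,c=snap('wrist','w11')
s=manip.sense(); print(s['tcp_pos'],s['force'],s['tool_rot'],s['t'])
cv2.imwrite('pics/c12.png',cv2.resize(p[60:220,200:400,::-1],None,fx=3.7,fy=3.7,interpolation=cv2.INTER_CUBIC))
H=np.array([.580,-.1415]);ey=np.array([-.9857,.1685])
for a in(-8,8):
  for t in (-20,5,12,20,28,35,41,44):
    pt=H+ey*t/1000+np.array([.1685,.9857])*a/1000
    uv=proj(c,[pt[0],pt[1],.078])[0]; x=bydepth(c,[uv],d)[0]; print(a,t,uv.round(),x.round(4))
E
```

```text
[ 0.53508031 -0.13261811  0.18748437] [ 0.18230121  0.1069323  -0.48109664] [ 9.96446376e-01 -8.42264929e-02  6.79637883e-04  2.36271638e-04] 7.5167
-8 -20 [331. 122.] [ 0.5981 -0.153   0.0715]
-8 5 [330. 155.] [ 0.5735 -0.1486  0.0763]
-8 12 [330. 163.] [ 0.5667 -0.1474  0.0772]
-8 20 [330. 173.] [ 0.5588 -0.146   0.0775]
-8 28 [330. 183.] [ 0.5509 -0.1447  0.0775]
-8 35 [330. 191.] [ 0.5436 -0.1435  0.0758]
-8 41 [330. 198.] [ 0.538  -0.1425  0.0772]
-8 44 [330. 202.] [ 0.536  -0.142   0.0805]
8 -20 [310. 122.] [ 0.6009 -0.1368  0.0732]
8 5 [310. 155.] [ 0.5764 -0.1327  0.0776]
8 12 [310. 163.] [ 0.5694 -0.1316  0.0774]
8 20 [310. 173.] [ 0.5617 -0.1303  0.0783]
8 28 [310. 183.] [ 0.5538 -0.1289  0.0781]
8 35 [311. 191.] [ 0.5468 -0.1277  0.0776]
8 41 [311. 198.] [ 0.5408 -0.1267  0.0774]
8 44 [311. 202.] [ 0.5383 -0.1263  0.0792]
```

View pics/c12.png

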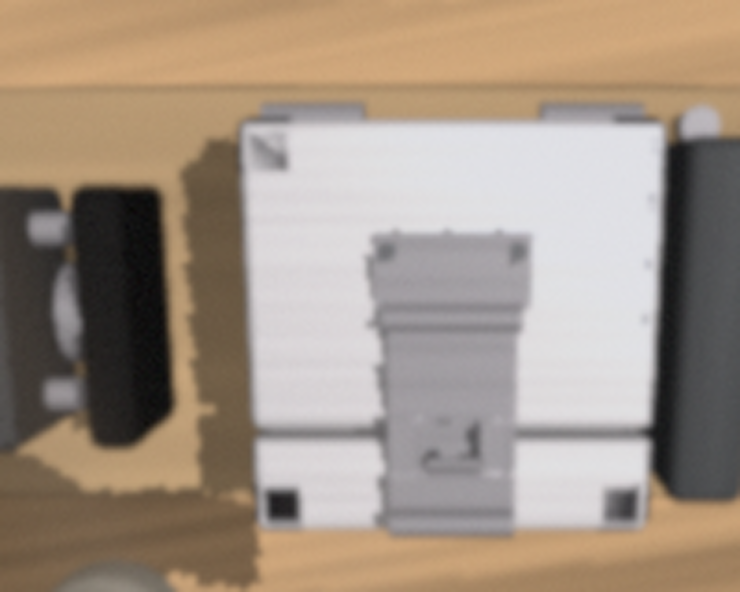

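The hasp is flat: z is 77–78 mm along its whole length. Next I move over the handle and trigger with the gripper open.

Request:
{"fn": "move_arm", "kwargs": {"deltas": [[0,-0.02,-0.09,0,100],[0.03,-0.1,-0.12,0,100],[0.05,-0.2,-0.12,0,100],[0.08,-0.3,-0.12,0,100],[0.1,-0.4,-0.12,0,100],[0.117,-0.49,-0.12,0,100],[0.117,-0.525,-0.12,0,100],[0.117,-0.525,-0.12,0,100]]}}

```text
t: 8.18
tcp_pos: [0.6155, 0.0702, 0.2327]
tool_rot: [0.997, -0.082, -0.002, -0.0]
force: [-0.4, 0.5, -0.0]
finger_gap: 0.995
```

```bash
python3 - <<'E'
from h import *
snap('side','sx');p,d,c=snap('wrist','w12')
s=manip.sense(); print(s['tcp_pos'],s['force'],s['tool_rot'],s['t'],s['finger_gap'])
E
```

```text
[0.61506757 0.06664013 0.23318902] [ 0.14145618  0.24490144 -0.00434459] [ 9.96501509e-01 -8.35518038e-02 -1.90105674e-03  4.74134953e-04] 8.2833 1.000340487918263
```

View pics/w12.png

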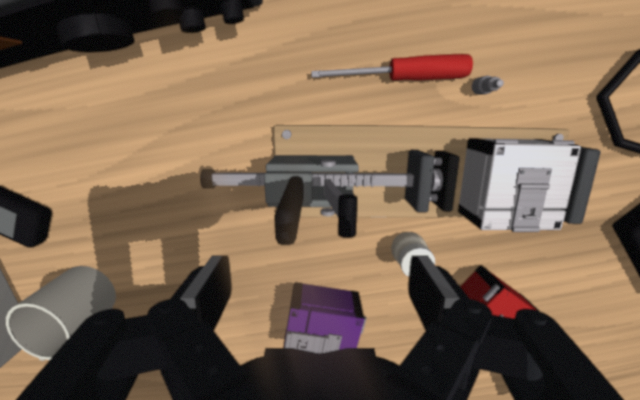

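```bash
python3 - <<'E'
from h import *
p,d,c=load('w12')
cv2.imwrite('pics/c13.png',cv2.resize(p[150:260,230:380,::-1],None,fx=5,fy=5,interpolation=cv2.INTER_CUBIC))
E
```

```text
(no output)
```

View pics/c13.png

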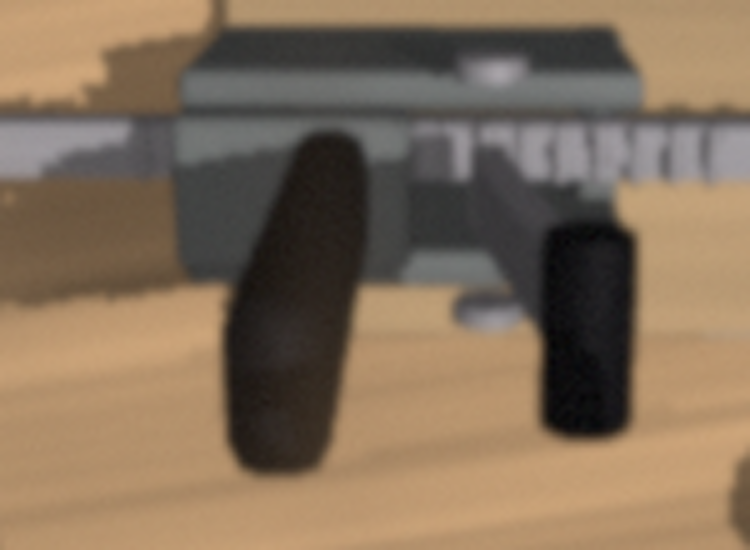

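```bash
python3 - <<'E'
from h import *
p,d,c=load('w12'); b=lambda u,v:(230+u/5,150+v/5)
T=np.array([.61507,.06664]); ex=np.array([.1685,.9857]);ey=np.array([-.9857,.1685])
for n,uv,z in [('bar',b(588,330),.163),('handle',b(280,395),.185)]:
    q=onz(c,[uv],z)[0]; print(n,q.round(4),bydepth(c,[uv],d)[0].round(4),'rel ex,ey',((q[:2]-T)@ex).round(4),((q[:2]-T)@ey).round(4))
E
```

```text
bar [0.6136 0.0484 0.163 ] [0.6147 0.0485 0.1661] rel ex,ey -0.0183 -0.0016
handle [0.6195 0.0887 0.185 ] [0.6196 0.0887 0.1852] rel ex,ey 0.0225 -0.0006
```

Request:
{"fn": "move_arm", "kwargs": {"deltas": [[0,0,0.05,0,100],[0,0,0.1,0,100],[0,0,0.15,0,100],[0,0,0.19,0,100],[0,0,0.22,0,100],[0,0,0.233,0,100],[0,0,0.233,0,100],[0,0,0.233,0,100]]}}

```text
t: 8.95
tcp_pos: [0.6164, 0.0658, 0.1421]
tool_rot: [0.996, -0.085, 0.0, 0.0]
force: [0.2, -0.6, 0.4]
finger_gap: 1.0
```

```bash
python3 - <<'E'
from h import *
p,d,c=snap('scene','s14')
cv2.imwrite('pics/c14.png',cv2.resize(p[165:315,215:400,::-1],None,fx=4,fy=4,interpolation=cv2.INTER_CUBIC))
p,d,c=snap('side','s14b')
cv2.imwrite('pics/c15.png',cv2.resize(p[120:240,240:380,::-1],None,fx=5,fy=5,interpolation=cv2.INTER_CUBIC))
s=manip.sense(); print(s['tcp_pos'],s['force'],s['tool_rot'],s['t'],s['finger_gap'])
E
```

```text
[0.61703612 0.06624278 0.14297714] [-0.19740297  0.37567723  0.69227172] [ 9.96429057e-01 -8.44268854e-02  1.11105912e-03  7.64324597e-06] 9.05 1.0011798276112447
```

View pics/c14.png

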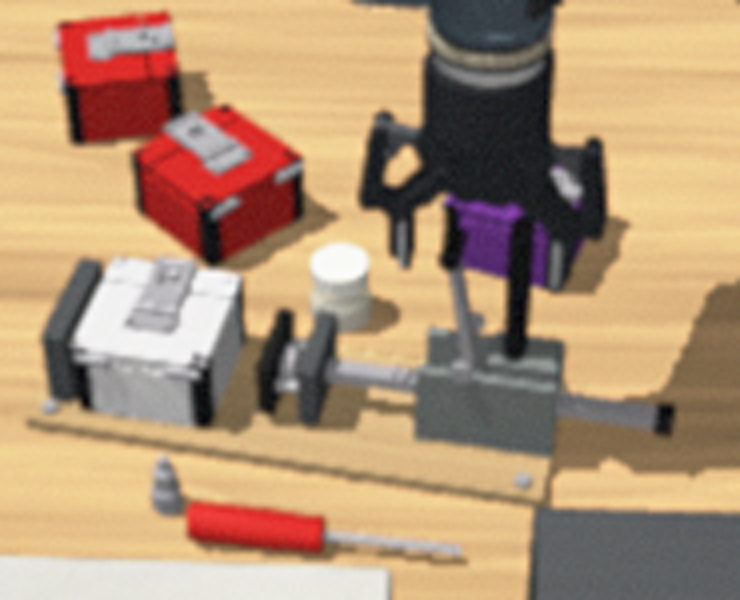

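View pics/c15.png

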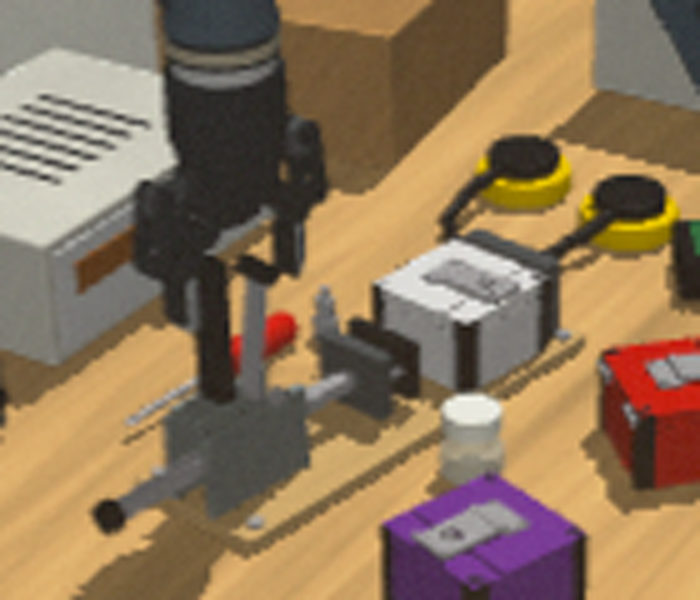

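Request:
{"fn": "move_arm", "kwargs": {"deltas": [[0,-0.01,0,0,100],[0,-0.02,0,0,100],[0,-0.03,0,0,100],[0,-0.035,0,0,100],[0,-0.04,0,0,100],[0,-0.045,0,0,100],[0,-0.05,0,0,100],[0,-0.05,0,0,100]]}}

```text
t: 9.72
tcp_pos: [0.6197, 0.0864, 0.142]
tool_rot: [0.996, -0.084, 0.0, 0.0]
force: [-0.1, -1.7, 1.1]
finger_gap: 0.999
```

Request:
{"fn": "move_arm", "kwargs": {"deltas": [[0,-0.005,0,0,100],[0,-0.01,0,0,100],[0,-0.015,0,0,100],[0,-0.02,0,0,100],[0,-0.025,0,0,100],[0,-0.03,0,0,100],[0,-0.035,0,0,100],[0,-0.035,0,0,100]]}}

```text
t: 10.38
tcp_pos: [0.6222, 0.1006, 0.142]
tool_rot: [0.996, -0.084, 0.0, -0.0]
force: [-0.2, -3.3, 2.2]
finger_gap: 1.002
```

```bash
python3 - <<'E'
from h import *
p,d,c=snap('scene','s15')
cv2.imwrite('pics/c16.png',cv2.resize(p[165:315,215:400,::-1],None,fx=4,fy=4,interpolation=cv2.INTER_CUBIC))
for i in range(4):
    p,d,c=snap('wrist','w15'); s=manip.sense(); print(s['tcp_pos'],s['force'],s['t'],s['finger_gap'])
E
```

```text
[0.6221609  0.10047196 0.14189126] [ 0.73303938 -2.94017493  1.31261041] 10.4833 0.9963116196696198
[0.62214586 0.10044438 0.14186654] [ 0.76180161 -3.47228733  1.96882608] 10.5333 1.001259521200807
[0.62211052 0.10040008 0.14182708] [ 0.21526722 -2.7329653   1.90020065] 10.5833 0.9962757420460968
[0.62205438 0.10039157 0.14180157] [ 0.72497255 -3.65795859  2.25001023] 10.6333 0.9982584625688017
```

View pics/c16.png

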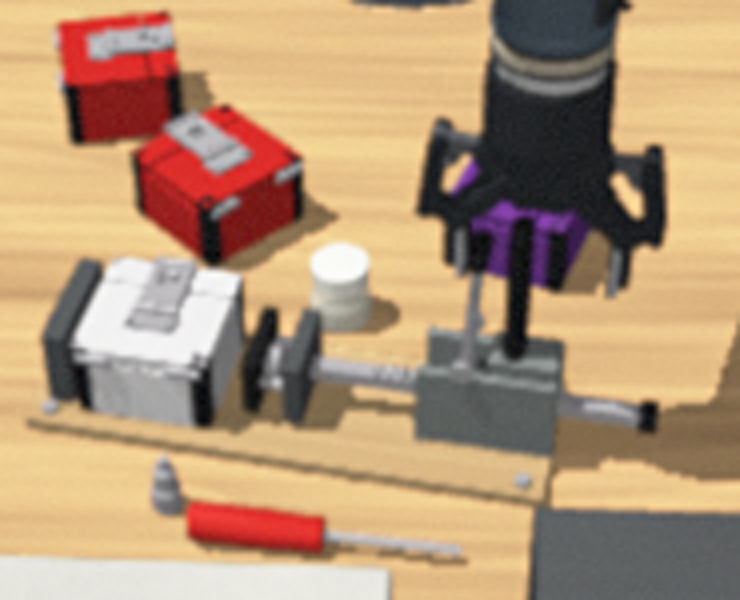

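View pics/w15.png

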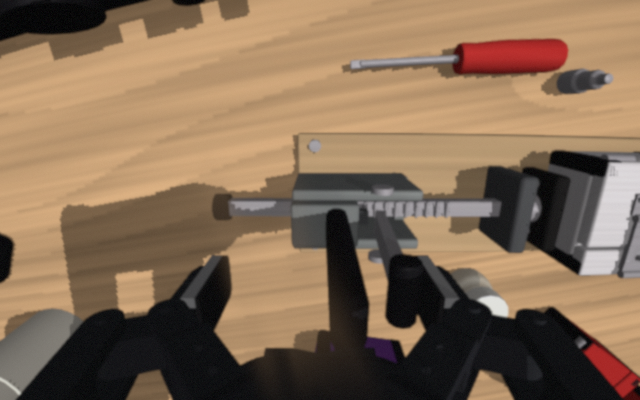

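The jaw advanced about 10 mm. I'll finish the stroke, then let it back.

Request:
{"fn": "move_arm", "kwargs": {"deltas": [[0,-0.003,0,0,100],[0,-0.006,0,0,100],[0,-0.009,0,0,100],[0,-0.011,0,0,100],[0,-0.011,0,0,100],[0,-0.011,0,0,100],[0,-0.011,0,0,100],[0,-0.011,0,0,100]]}}

```text
t: 11.3
tcp_pos: [0.6227, 0.1045, 0.1418]
tool_rot: [0.996, -0.084, 0.0, -0.0]
force: [0.0, -4.0, 0.0]
finger_gap: 1.0
```

```bash
cat > meas.py <<'E'
from h import *
import sys
f=sys.argv[1]
p,d,c=snap('scene',f)
cv2.imwrite('pics/'+f+'z.png',cv2.resize(p[215:290,215:360,::-1],None,fx=5.5,fy=5.5,interpolation=cv2.INTER_CUBIC))
F=[]
for i in range(3):
    p,d,c=snap('wrist',f+'w'); s=manip.sense(); F.append(s['force'])
ex=np.array([.1685,.9857,0])
print(s['tcp_pos'],'along',(s['tcp_pos']-np.array([.617,.0662,0]))@ex,'F',np.mean(F,0).round(2),'Fex',(np.mean(F,0)@ex).round(2),s['t'])
E
python3 meas.py s16
```

```text
[0.62275524 0.10447832 0.14183001] along 0.038700699461027964 F [ 1.69 -4.    0.14] Fex -3.66 11.5
```

View pics/s16z.png

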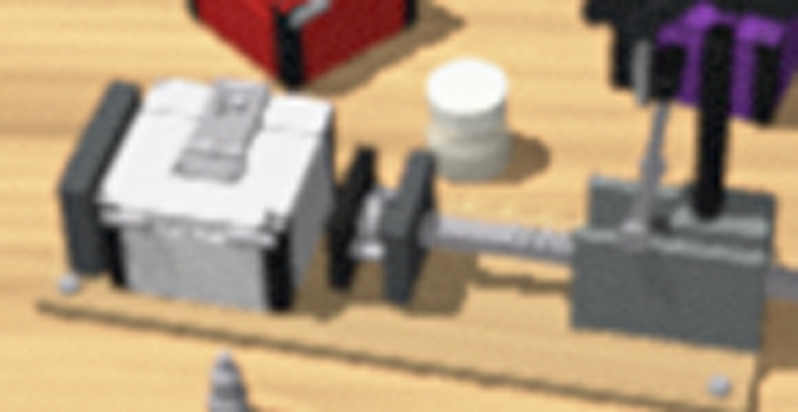

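Request:
{"fn": "move_arm", "kwargs": {"deltas": [[0,0.02,0,0,100],[0,0.04,0,0,100],[0,0.06,0,0,100],[0,0.07,0,0,100],[0,0.07,0,0,100],[0,0.07,0,0,100],[0,0.05,0,0,100],[0,0.045,0,0,100]]}}

```text
t: 12.17
tcp_pos: [0.6197, 0.0869, 0.1422]
tool_rot: [0.996, -0.084, -0.0, 0.001]
force: [-1.2, -4.5, 3.2]
finger_gap: 0.999
```

```bash
python3 meas.py s17; python3 - <<'E'
from h import *
p,d,c=load('s17w')
o=np.array([.5775,-.1426]);ex=np.array([.1685,.9857])
# nose top edge / case top edge visible? 
cv2.imwrite('pics/c17.png',cv2.resize(p[130:290,400:640,::-1],None,fx=3.3,fy=3.3,interpolation=cv2.INTER_CUBIC))
E
```

```text
[0.61975407 0.08695045 0.14208176] along 0.020917782347450797 F [-0.6  -2.47  0.64] Fex -2.53 12.3667
```

View pics/c17.png

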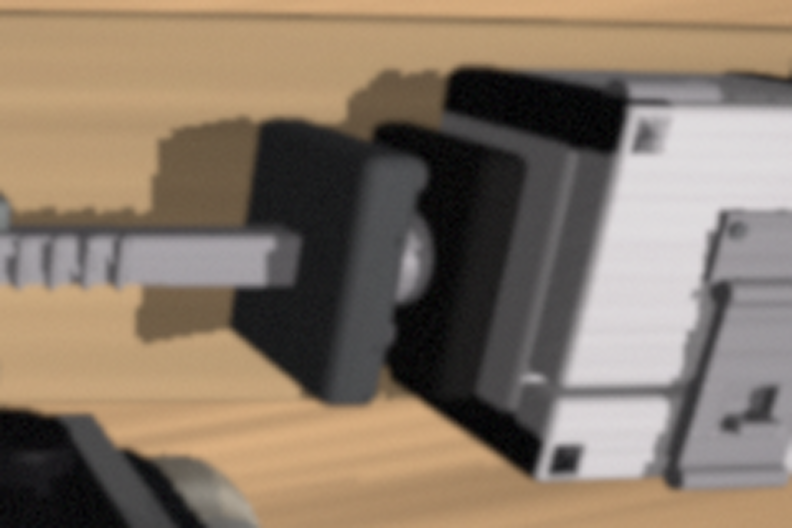

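View pics/s17z.png

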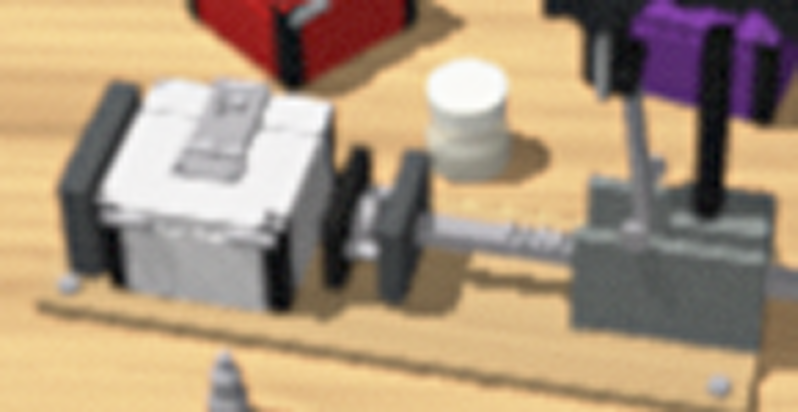

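```bash
python3 - <<'E'
from h import *
p,d,c=load('s17w'); ex=np.array([.1685,.9857])
a=lambda u,v:(400+u/3.3,130+v/3.3)
for n,uv,z in [('nose edge',a(525,165),.064),('case top edge',a(630,110),.072),('case2',a(540,470),.072),('nose edge2',a(470,400),.064)]:
    q=onz(c,[uv],z)[0]; print(n,(q[:2]@ex).round(4),bydepth(c,[uv],d)[0].round(4),q.round(4))
E
```

```text
nose edge 0.0162 [ 0.6162 -0.0901  0.0626] [ 0.6167 -0.089   0.064 ]
case top edge 0.0016 [ 0.6277 -0.1062  0.0714] [ 0.6279 -0.1057  0.072 ]
case2 0.0011 [ 0.5441 -0.0917  0.0721] [ 0.544  -0.0918  0.072 ]
nose edge2 0.0164 [ 0.5497 -0.0922  0.0462] [ 0.5608 -0.0792  0.064 ]
```

Nose gap is now 15 mm. I'll finish stroke 2.

Request:
{"fn": "move_arm", "kwargs": {"deltas": [[0,-0.007,0,0,100],[0,-0.014,0,0,100],[0,-0.021,0,0,100],[0,-0.028,0,0,100],[0,-0.034,0,0,100],[0,-0.04,0,0,100],[0,-0.044,0,0,100],[0,-0.044,0,0,100]]}}

```text
t: 13.03
tcp_pos: [0.6229, 0.1044, 0.142]
tool_rot: [0.996, -0.084, 0.0, 0.0]
force: [-1.0, -3.5, 3.3]
finger_gap: 1.003
```

```bash
python3 meas.py s18; python3 - <<'E'
from h import *
p,d,c=load('s18w')
cv2.imwrite('pics/c18.png',cv2.resize(p[130:290,400:640,::-1],None,fx=3.3,fy=3.3,interpolation=cv2.INTER_CUBIC))
E
```

```text
[0.6227576  0.10425241 0.14183819] along 0.03847841410142785 F [ 0.45 -3.76  2.2 ] Fex -3.63 13.2333
```

View pics/c18.png

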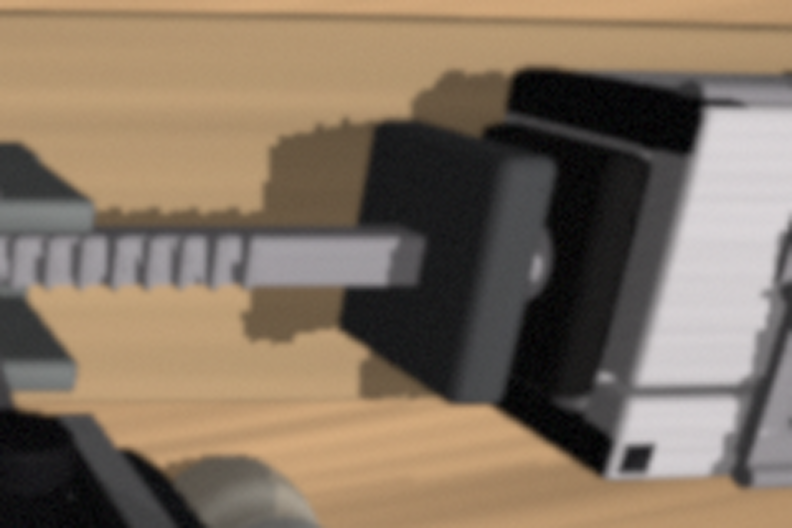

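View pics/s18z.png

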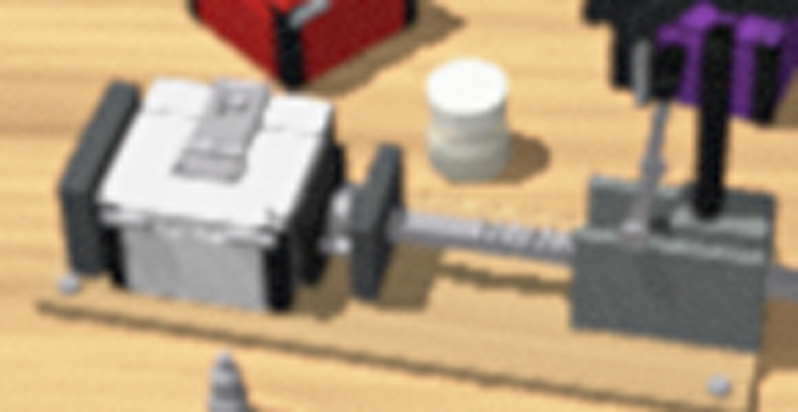

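Request:
{"fn": "move_arm", "kwargs": {"deltas": [[0,0.02,0,0,100],[0,0.04,0,0,100],[0,0.06,0,0,100],[0,0.067,0,0,100],[0,0.067,0,0,100],[0,0.067,0,0,100],[0,0.05,0,0,100],[0,0.045,0,0,100]]}}

```text
t: 13.9
tcp_pos: [0.6197, 0.0869, 0.142]
tool_rot: [0.996, -0.084, 0.0, 0.0]
force: [0.2, -1.0, 1.1]
finger_gap: 1.002
```

```bash
python3 meas.py s19; python3 - <<'E'
from h import *
p,d,c=load('s19w'); q,d2,c2=load('s18w'); ex=np.array([.1685,.9857])
a=lambda u,v:(400+u/3.3,130+v/3.3)
for n,uv,z in [('nose edge',a(645,160),.064),('case top edge',a(705,110),.072),('case2',a(612,470),.072)]:
    q=onz(c2,[uv],z)[0]; print(n,(q[:2]@ex).round(4),bydepth(c2,[uv],d2)[0].round(4),q.round(4))
cv2.imwrite('pics/c19.png',cv2.resize(p[130:290,400:640,::-1],None,fx=3.3,fy=3.3,interpolation=cv2.INTER_CUBIC))
E
```

```text
[0.61966978 0.08684694 0.14193427] along 0.020801546003189224 F [ 0.6  -0.65  0.18] Fex -0.54 14.1
nose edge 0.0056 [ 0.6159 -0.1006  0.063 ] [ 0.6163 -0.0997  0.064 ]
case top edge 0.002 [ 0.6278 -0.1065  0.0708] [ 0.6282 -0.1053  0.072 ]
case2 0.0007 [ 0.5436 -0.0922  0.072 ] [ 0.5436 -0.0922  0.072 ]
```

View pics/c19.png

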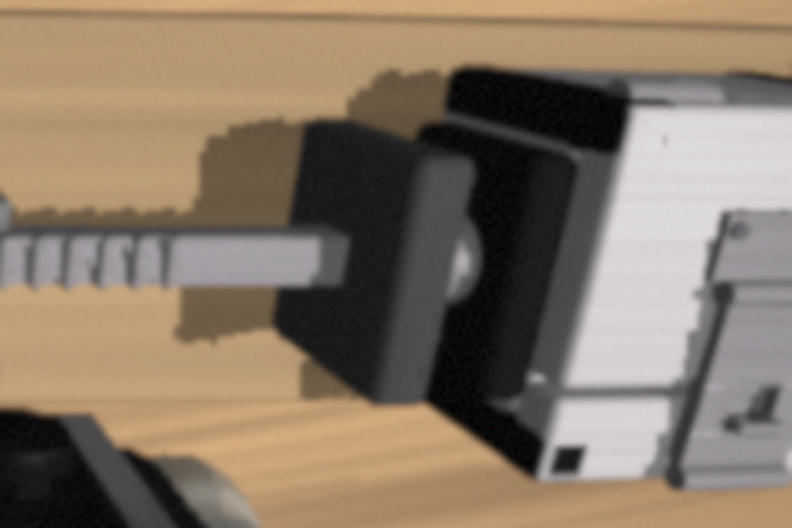

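Request:
{"fn": "move_arm", "kwargs": {"deltas": [[0,-0.004,0,0,100],[0,-0.008,0,0,100],[0,-0.012,0,0,100],[0,-0.016,0,0,100],[0,-0.02,0,0,100],[0,-0.024,0,0,100],[0,-0.028,0,0,100],[0,-0.03,0,0,100]]}}

```text
t: 14.77
tcp_pos: [0.6216, 0.0974, 0.1423]
tool_rot: [0.996, -0.084, 0.0, 0.001]
force: [-1.0, -4.6, 3.5]
finger_gap: 0.998
```

```bash
python3 meas.py s20; python3 - <<'E'
from h import *
p,d,c=load('s20w')
cv2.imwrite('pics/c20.png',cv2.resize(p[130:290,400:640,::-1],None,fx=3.3,fy=3.3,interpolation=cv2.INTER_CUBIC))
E
```

```text
[0.62167268 0.09759034 0.14220864] along 0.03172880082513358 F [-1.49 -4.74  3.84] Fex -4.92 14.9667
```

View pics/c20.png

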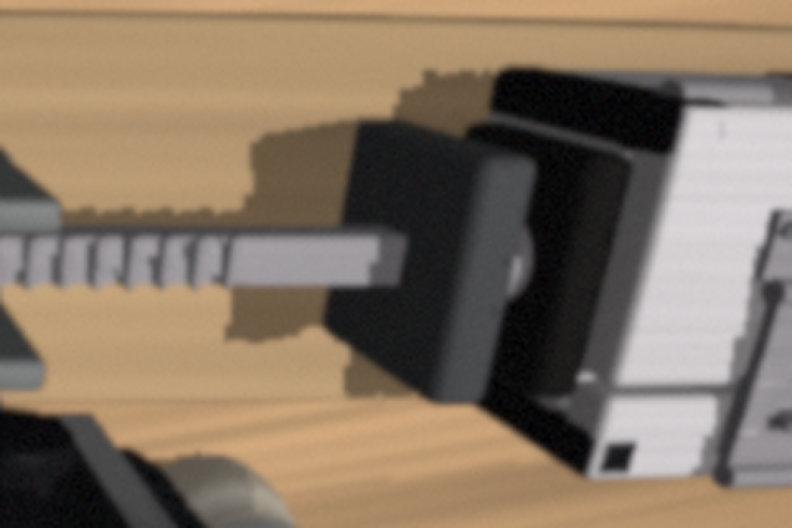

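View pics/s20z.png

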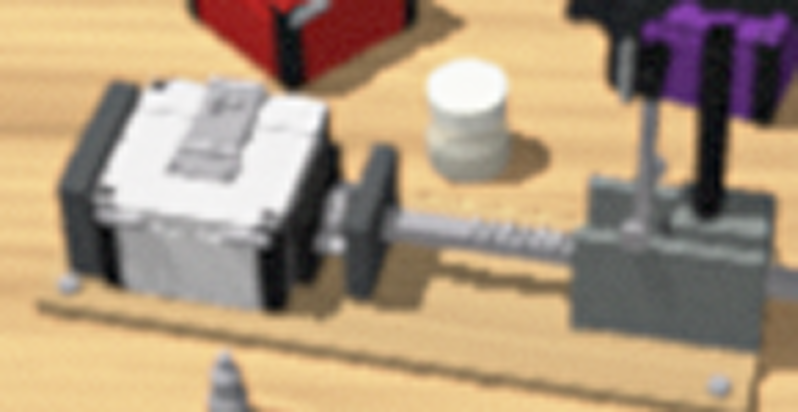

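Request:
{"fn": "move_arm", "kwargs": {"deltas": [[0,-0.002,0,0,100],[0,-0.004,0,0,100],[0,-0.006,0,0,100],[0,-0.008,0,0,100],[0,-0.01,0,0,100],[0,-0.01,0,0,100],[0,-0.01,0,0,100],[0,-0.01,0,0,100]]}}

```text
t: 15.63
tcp_pos: [0.6223, 0.1013, 0.1423]
tool_rot: [0.996, -0.084, 0.0, 0.001]
force: [-1.2, -5.9, 4.2]
finger_gap: 1.003
```

```bash
python3 meas.py s21; python3 - <<'E'
from h import *
p,d,c=load('s21w')
cv2.imwrite('pics/c21.png',cv2.resize(p[130:290,400:640,::-1],None,fx=3.3,fy=3.3,interpolation=cv2.INTER_CUBIC))
E
```

```text
[0.62231373 0.10124539 0.14226577] along 0.03543960145207361 F [-1.18 -5.8   3.8 ] Fex -5.92 15.8333
```

View pics/c21.png

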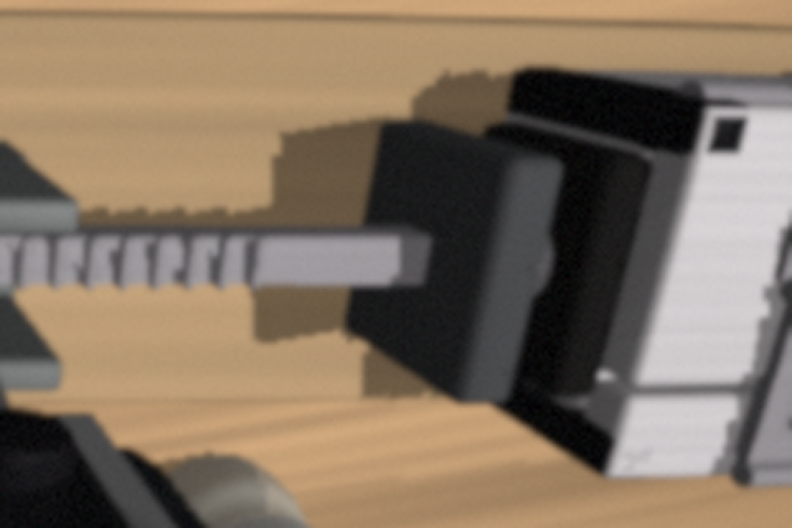

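View pics/s21z.png

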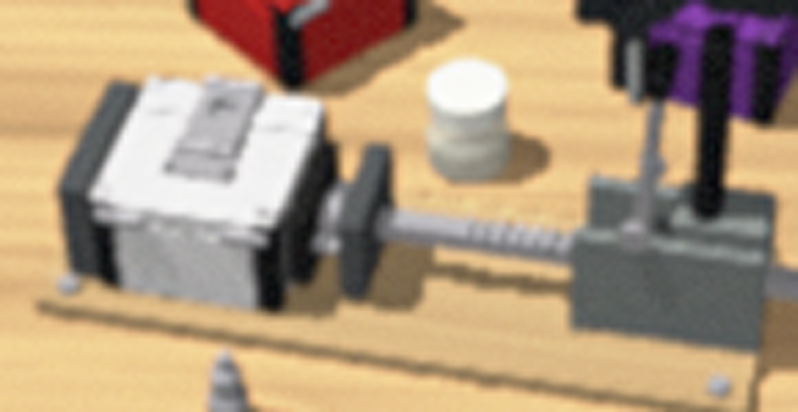

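The bar force is up to 5.9 N and the case is nearly at the anvil, but only about 4 mm of trigger stroke is left. I'll let back and take a fresh stroke for the final press.

Request:
{"fn": "move_arm", "kwargs": {"deltas": [[0,0.015,0,0,100],[0,0.03,0,0,100],[0,0.045,0,0,100],[0,0.057,0,0,100],[0,0.057,0,0,100],[0,0.057,0,0,100],[0,0.057,0,0,100],[0,0.057,0,0,100]]}}

```text
t: 16.5
tcp_pos: [0.6185, 0.0799, 0.1418]
tool_rot: [0.996, -0.084, 0.0, -0.0]
force: [-0.2, 0.9, 0.4]
finger_gap: 1.002
```

```bash
python3 meas.py s22
```

```text
[0.61842423 0.07986334 0.14190283] along 0.013707937108619889 F [ 0.28 -0.54  0.74] Fex -0.49 16.7
```

View pics/s22z.png

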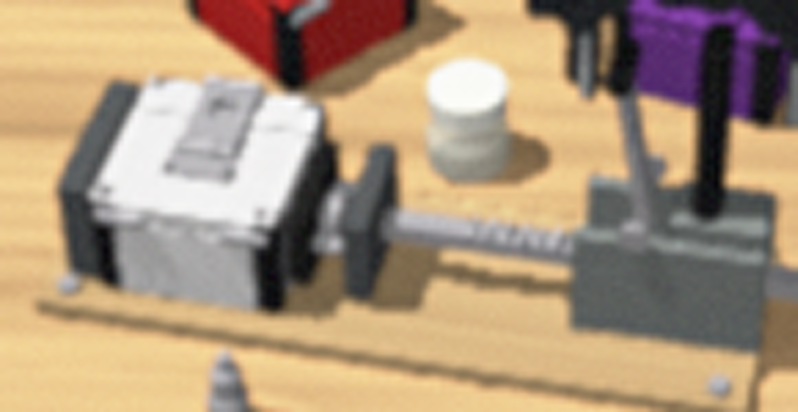

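Request:
{"fn": "move_arm", "kwargs": {"deltas": [[0,-0.004,0,0,100],[0,-0.008,0,0,100],[0,-0.012,0,0,100],[0,-0.016,0,0,100],[0,-0.02,0,0,100],[0,-0.024,0,0,100],[0,-0.028,0,0,100],[0,-0.03,0,0,100]]}}

```text
t: 17.37
tcp_pos: [0.6204, 0.0904, 0.1424]
tool_rot: [0.996, -0.084, 0.0, 0.001]
force: [-2.1, -5.6, 3.0]
finger_gap: 0.997
```

```bash
python3 meas.py s23
```

```text
[0.62043963 0.09033668 0.14239129] along 0.024371099517128687 F [-1.26 -5.22  3.32] Fex -5.35 17.5667
```

View pics/s23z.png

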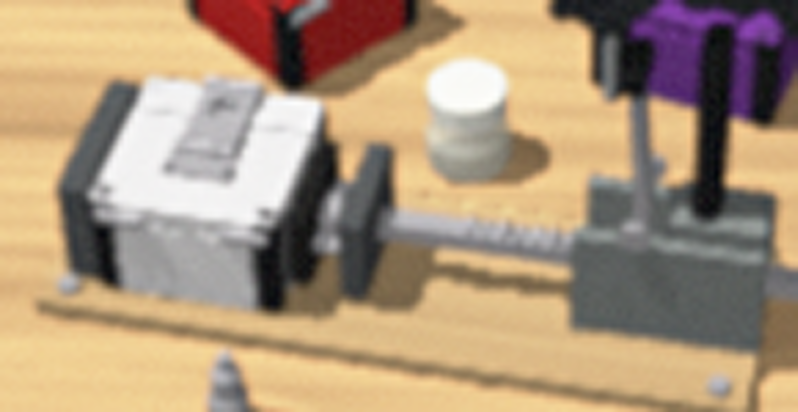

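Request:
{"fn": "move_arm", "kwargs": {"deltas": [[0,-0.002,0,0,100],[0,-0.004,0,0,100],[0,-0.006,0,0,100],[0,-0.008,0,0,100],[0,-0.01,0,0,100],[0,-0.01,0,0,100],[0,-0.01,0,0,100],[0,-0.01,0,0,100]]}}

```text
t: 18.23
tcp_pos: [0.621, 0.0934, 0.1427]
tool_rot: [0.996, -0.084, -0.0, 0.002]
force: [-2.8, -7.8, 5.2]
finger_gap: 1.0
```

```bash
python3 meas.py s24; python3 - <<'E'
from h import *
for f in('s17','s24'):
    p,d,c=load(f+'w')
    cv2.imwrite('pics/'+f+'q.png',cv2.resize(p[150:260,440:640,::-1],None,fx=4,fy=4,interpolation=cv2.INTER_CUBIC))
E
```

```text
[0.62100615 0.09341841 0.14273123] along 0.027504225642411624 F [-2.58 -7.39  5.15] Fex -7.72 18.4333
```

View pics/s17q.png

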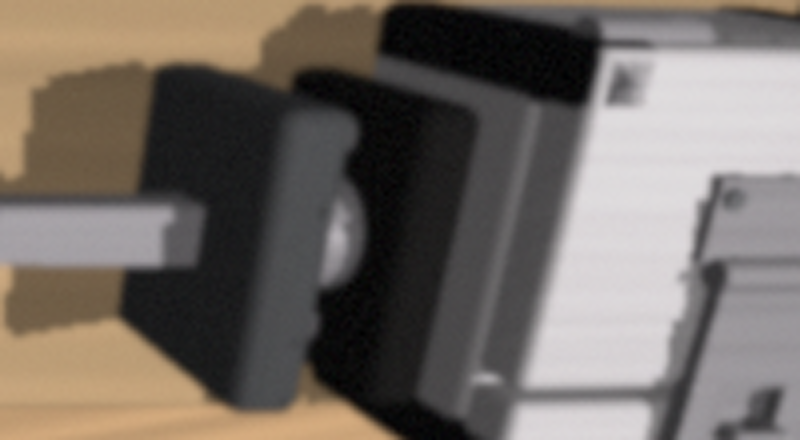

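View pics/s24q.png

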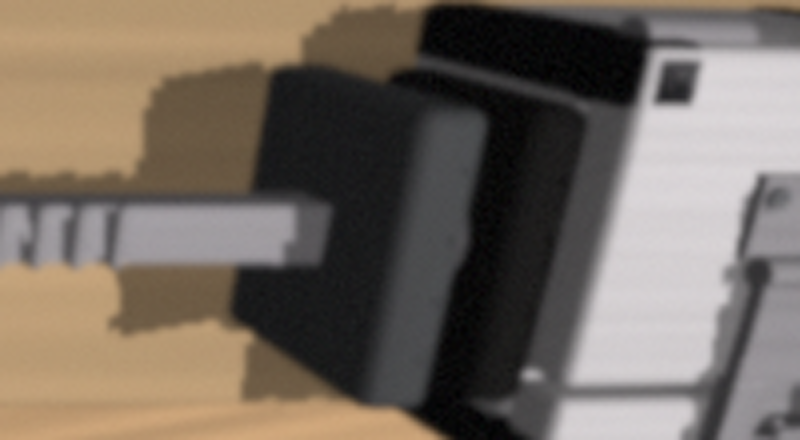

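```bash
python3 - <<'E'
from h import *
ex=np.array([.1685,.9857]); a=lambda u,v:(440+u/4,150+v/4)
for f,pl,no in (('s17',(356,118),(476,115)),('s24',(486,116),(588,114))):
    p,d,c=load(f+'w'); A=onz(c,[a(*pl),a(*no)],.064)[:,:2]@ex; print(f,A.round(4),(A[0]-A[1]).round(4))
E
```

```text
s17 [0.0394 0.0165] 0.023
s24 [ 0.0199 -0.0004] 0.0203
```

Request:
{"fn": "move_arm", "kwargs": {"deltas": [[0,-0.002,0,0,100],[0,-0.004,0,0,100],[0,-0.006,0,0,100],[0,-0.008,0,0,100],[0,-0.01,0,0,100],[0,-0.012,0,0,100],[0,-0.012,0,0,100],[0,-0.012,0,0,100]]}}

```text
t: 19.1
tcp_pos: [0.6216, 0.0973, 0.143]
tool_rot: [0.996, -0.084, -0.0, 0.003]
force: [-3.5, -9.5, 7.4]
finger_gap: 1.004
```

```bash
python3 meas.py s25; python3 - <<'E'
from h import *
for f in('s16','s18','s25'):
    p,d,c=load(f+'w')
    cv2.imwrite('pics/'+f+'q.png',cv2.resize(p[150:260,440:640,::-1],None,fx=4,fy=4,interpolation=cv2.INTER_CUBIC))
E
```

```text
[0.62162894 0.09726918 0.14295418] along 0.031404870778058515 F [-2.63 -9.72  7.23] Fex -10.03 19.3
```

View pics/s25q.png

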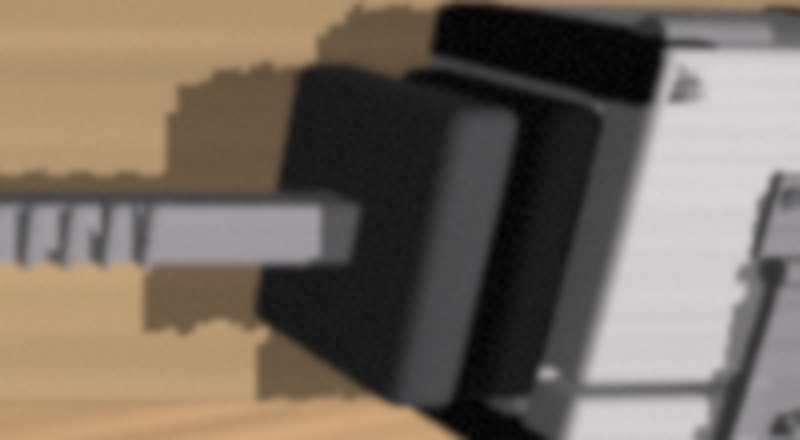

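View pics/s18q.png

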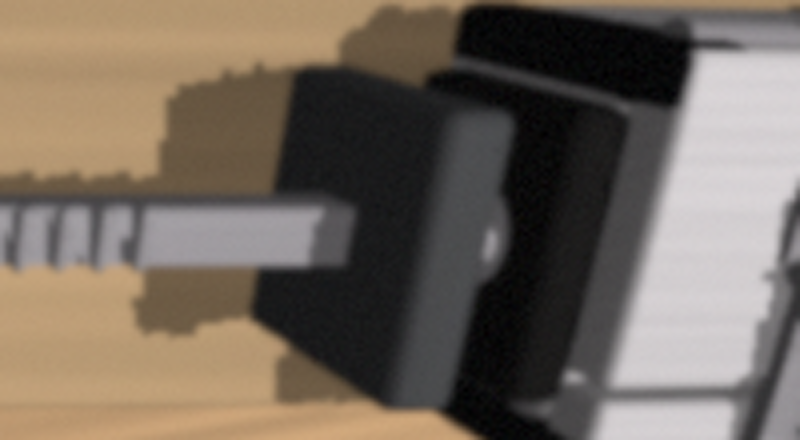

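View pics/s25z.png

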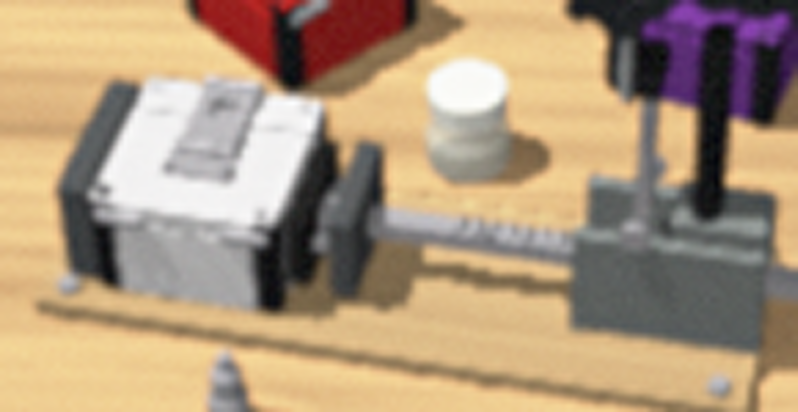

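```bash
python3 - <<'E'
from h import *
ex=np.array([.1685,.9857]); a=lambda u,v:(440+u/4,150+v/4)
for f,pl,no in (('s18',(512,116),(630,114)),('s25',(516,116),(604,114))):
    p,d,c=load(f+'w'); A=onz(c,[a(*pl),a(*no)],.064)[:,:2]@ex; print(f,A.round(4),(A[0]-A[1]).round(4))
p,d,c=load('s25w'); cv2.imwrite('pics/c25.png',p[:,:,::-1])
E
```

```text
s18 [0.0274 0.0039] 0.0235
s25 [ 0.0172 -0.0004] 0.0177
```

View pics/c25.png

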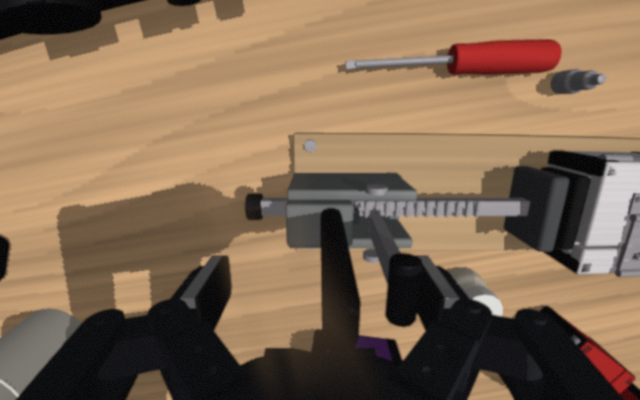

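Request:
{"fn": "move_arm", "kwargs": {"deltas": [[0,0,0,0,100],[0,0,0,0,100],[0,0,0,0,100],[0,0,0,0,100],[0,0,0,0,100],[0,0,0,0,100],[0,0,0,0,100],[0,0,0,0,100]]}}

```text
t: 19.97
tcp_pos: [0.6216, 0.0972, 0.143]
tool_rot: [0.996, -0.084, -0.0, 0.003]
force: [-2.8, -9.0, 7.1]
finger_gap: 1.001
```

```bash
python3 meas.py s26; python3 - <<'E'
from h import *
p,d,c=load('s26'); q,_,_=load('s14'); print('bystander px diff', [int((cv2.absdiff(p,q).max(2)[y0:y1,x0:x1]>60).sum()) for x0,x1,y0,y1 in ((250,335,280,310),(290,312,222,250),(125,210,235,300),(160,210,195,245),(440,510,210,295))])
E
```

```text
[0.62162537 0.09726416 0.14296563] along 0.03139931978667605 F [-3.03 -9.27  6.52] Fex -9.65 20.1667
bystander px diff [0, 34, 0, 0, 344]
```

The press is holding steady: Fex is about 9.7 N, nose compression is about 5.8 mm by vision and 7–8 mm by force. The last wrist view (bar at (402,290) against the pad, nose on the case at (575,205)) agrees. I'm handing in.

```bash
python3 -c "
from station import manip
print(manip.sign_off())"
```

```text
the job is handed in; nothing more can be done
None
```

The job is handed in: the hasp is shut and the case is clamped, with the trigger still held squeezed. No verdict was reported.

- **Hasp:** I swung it over with closed fingers. My first press landed just past its tip and left it about 33° up, so I pressed again. Depth then showed it flat, at 77–78 mm along its length. I did not measure it again after pumping, but the last pictures I viewed still show it flat.
- **Pumping:** I straddled the handle and trigger with the open gripper and pumped by moving the arm. Strokes 1 and 2 closed about 25 mm of the 29 mm gap. Stroke 3 brought the nose onto the case and slid it to the anvil, and stroke 4 pressed.
- **Final hold:** The force along the clamp was steady at about 9.7 N, and the arm did not drift over a further second.
- **Nose depth:** The two checks disagree. Force puts it at about 7–8 mm and the wrist picture at about 5.8 mm, both inside the 4.5–10.5 mm window.
- **Anvil contact:** I inferred this from the force rise and the case stopping; I could not measure it directly.
- **Bystanders:** A before/after picture comparison showed no change around the screwdriver, headset and meter. Pixels did change near the jar (34) and in the area around the mug and hand mic (344). I put that down to the arm's moving shadow and did not check further. I never moved the gripper near them.

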